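# Serve the baked cups in dessert bowls

## Robot

A 7-joint arm with a two-finger parallel gripper is mounted at the origin on the work surface. World frame = base frame: x ahead of the robot, y to its left, z up, the work surface at z = 0. Lengths are in m, angles in rad, forces in N, time in s.
With the tool pointing down it reaches from about 0.425 to 0.875 m from the base axis. Payload 4.7 kg.
Tool frame: the origin (TCP) lies between the finger pads; the fingertips stand 19 mm ahead of it and the grasp point (between the pads) is the TCP (ctrl.tip_extent is the distance from the TCP to the fingertips, in m); z points along the fingers, y is the line along which they close (so a half turn about z gives the same grasp; the last joint's range is limited). The gripper opens to 87 mm and grips with 3 to 60 N. Pads are 19 mm wide; open, the fingers measure 117 mm over their backs; the gripper's body (75 mm by 190 mm) begins 51 mm behind the grasp point.
Start: joints at [-1.157, 0.321, -0.07, 1.45, 0.023, 1.371, -0.057], TCP at [0.253, 0.599, 0.242] pointing down, gripper open.
Joint ranges: [-2.86, 2.86], [-0.3, 2.09], [-1.38, 1.24], [0.06, 2.45], [-1.56, 4.7], [0.09, 2.05], [-2.69, 2.69]. Speed limits (rad/s): [2.57, 2.57, 3.14, 3.14, 3.14, 3.14, 3.14].

## Interface

Orientations are given as a rotation vector (axis times angle).
In Python, from bench import ctrl gives the robot as it stands.
- The arm moves only by the shell command python3 -m crank 'ROWS' [OPENING] [FORCE]. ROWS is JSON, a list of rows, each an object of numbers: "tx", "ty", "tz": the shift along the tool's x, y, z in mm; "turn": the turn about the tool's z in units of 5 degrees (1.0 is 5 degrees). In form: [{"tx": .., "ty": .., "tz": .., "turn": ..}, ...]. A call has 1 to 5 rows; each row is the pose to reach, as a shift and turn from the pose commanded when the call began, along the tool's axes at that moment; what a row does not reach only later rows make up. A row lasts 1/8 s, in which the tool goes at most 62.5 mm and 10.7 degrees, less where a joint would pass 70% of its speed; a pose out of reach is approached as far as the arm can. A call with a gripper value outside its range is refused whole. OPENING is the finger opening in mm, from 0 to 87, set as the call begins (- or left out, the last holds). The fingers move at their own pace and stop on an object; FORCE is the grip in N (left out, the last holds). Time passes only in rows, so rows that repeat a pose let the fingers close. It gives the time, the measured TCP pose, the force, the opening and the grip force at its end, in the units of the state.
- ctrl.get_state(): the state, without advancing time (a new reading comes with each control period).
- ctrl.get_image(name): name is "scene" or "top" or "wrist"; returns (picture, depth): 400x640x3 uint8, red, green, blue; 400x640 float32, m along the optical axis (not along the pixel's ray), 0 where there is no reading.
- ctrl.camera_model(name): a dict with "intrinsics" (3x3 intrinsics, pixels), "dist_coeffs" ([k1, k2, p1, p2, k3] as OpenCV has them; the pictures are not rectified), "origin" and "orientation" of the camera in the world. Camera axes: x right, y down, z forward; pixel columns grow to the right and rows downward; lengths in m; the calibration is good to about 2 mm. A picture is of the moment at which its call begins: read the wrist's pose just before it. camera_model takes no time and is no camera call; for the wrist camera it gives the pose at the moment of the call.
- ctrl.close_job(): hands the job in; it is judged then, once.
Trained networks look in the newest picture that a camera, given by its name, has taken for a name from the list of things; names that differ only in an ending like _2 or _b are one class to them, and where a whole thing is asked for, a point or a joint stands for the part that bears it (a point fixed in the world has none). Each returns a list of dicts, best first, with "confidence" (0 to 1); they miss things now and then, are a little off and sometimes report something else, mostly with a low value. They report only what shows in the picture. A call takes as long as a camera call. They do not tell look-alikes from the thing itself.
- ctrl.recognise(camera, query): "xyz" ([x, y, z] in m, in world coordinates, good to about 4 mm: the middle of the surface that is visible of it).
- ctrl.mark_of(camera, query): "xyz" ([x, y, z] in m, in world coordinates, good to about 4 mm: a listed point, or the origin of a listed thing).
The state is a dict: "time": time; "joint_positions": joint angles; "qd": joint speeds; "joint_torque": joint torques, N m; "position": TCP position; "tool_rot": TCP orientation; "ft_force": force on the tool from outside, world axes, zero at the start; "torque": the same for the moment, N m; "grip_width": opening from 0.0 (shut) to 1.0 (fully open); "grip_force": force on a finger pad.
Only numpy, scipy, OpenCV 4.12 (cv2) and the standard library are available. Lean on these libraries where they do the work, as an engineer would, in place of code of your own. Each camera call takes 0.05 s, during which the arm holds its last target. There are 200 camera calls.

## Task

Open the lid of the bake-cup maker, and for every cake inside lift the top bowl off the nested pile, stand it on a blue mat of its own centred on it, and put one cake in the middle of each bowl. Leave the bowls you do not need stacked as they were, and once every cake is served, shut the lid of the empty maker fully. Do not disturb the other things on the table.

Things in the scene. Friction and masses are not known exactly. Their poses are not given: they have to be found in the camera images.
- maker: Bake-cup maker, fixed: white base, dark mould plate 90 mm (x) by 242 mm (y), its face 65 mm above the table, with three round moulds in a row along its y (the middle one at the origin, 78 mm apart), 44 mm wide, 22 mm deep. Origin: under the middle of the row, at table level. Its front, with the handle, faces its own -x.
- lid (a joint): Angle of the maker's aluminium shell lid (rad): 0 shut, 1.57 upright, stop at 1.9; the front rises as it opens. Stiff hinge: the lid (0.3 kg) stays at any angle, about 5 N at the handle moves it. Shut, its flat top is 113 mm above the table and it covers the mould plate.
- lid_handle (a point): Middle of the lid's handle: a round black bar 10 mm thick, 94 mm clear between its end arms, parallel to the maker's y, 45 mm off the lid's front, 152 mm from the hinge line; shut, 90 mm above the table. Pinch it from above, fingers closing along the maker's x, and follow it round with the tool kept vertical: the bar turns in the grip.
- lid_hinge (a point): Hinge line, parallel to the maker's y: 62 mm behind the maker's origin (+x), 75 mm above the table.
- cake1: Small firm brown cake, 45 g, 51 mm tall: tapered foot (32 to 39 mm across) 26 mm high, above it a round cap 46 mm across, straight-sided from 26 to 44 mm up, rounded at the top. Origin: centre of its underside, z up. At the start it stands in a mould, its cap 4 mm clear above the mould plate; None if there is none.
- cake1_mid (a point): Middle of cake 1, 25 mm above its underside.
- cake2: Small firm brown cake, 45 g, 51 mm tall: tapered foot (32 to 39 mm across) 26 mm high, above it a round cap 46 mm across, straight-sided from 26 to 44 mm up, rounded at the top. Origin: centre of its underside, z up. At the start it stands in a mould, its cap 4 mm clear above the mould plate; None if there is none.
- cake2_mid (a point): Middle of cake 2, 25 mm above its underside.
- cake3: Small firm brown cake, 45 g, 51 mm tall: tapered foot (32 to 39 mm across) 26 mm high, above it a round cap 46 mm across, straight-sided from 26 to 44 mm up, rounded at the top. Origin: centre of its underside, z up. At the start it stands in a mould, its cap 4 mm clear above the mould plate; None if there is none.
- cake3_mid (a point): Middle of cake 3, 25 mm above its underside.
- bowl1: White footed dessert bowl, 0.16 kg, 50 mm tall, rim 92 mm across outside, 76 mm inside (wall 8 mm, upright over the top 20 mm); solid foot 60 mm across; inner floor 28 mm above its underside. Origin: centre of its underside, z up. Nested, each foot stands inside the bowl below, rims 28 mm apart; at the start bowl1 is lowest, bowl4 on top.
- bowl2: White footed dessert bowl, 0.16 kg, 50 mm tall, rim 92 mm across outside, 76 mm inside (wall 8 mm, upright over the top 20 mm); solid foot 60 mm across; inner floor 28 mm above its underside. Origin: centre of its underside, z up. Nested, each foot stands inside the bowl below, rims 28 mm apart; at the start bowl1 is lowest, bowl4 on top.
- bowl3: White footed dessert bowl, 0.16 kg, 50 mm tall, rim 92 mm across outside, 76 mm inside (wall 8 mm, upright over the top 20 mm); solid foot 60 mm across; inner floor 28 mm above its underside. Origin: centre of its underside, z up. Nested, each foot stands inside the bowl below, rims 28 mm apart; at the start bowl1 is lowest, bowl4 on top.
- bowl4: White footed dessert bowl, 0.16 kg, 50 mm tall, rim 92 mm across outside, 76 mm inside (wall 8 mm, upright over the top 20 mm); solid foot 60 mm across; inner floor 28 mm above its underside. Origin: centre of its underside, z up. Nested, each foot stands inside the bowl below, rims 28 mm apart; at the start bowl1 is lowest, bowl4 on top.
- mat1: Flat round blue place mat, 120 mm across, 1 mm thin, fixed on the table (a bowl on it stands at table height). Origin: its centre.
- mat2: Flat round blue place mat, 120 mm across, 1 mm thin, fixed on the table (a bowl on it stands at table height). Origin: its centre.
- mat3: Flat round blue place mat, 120 mm across, 1 mm thin, fixed on the table (a bowl on it stands at table height). Origin: its centre.
- spice_jar: Bystander, not to be disturbed: small spice jar with a red lid, 42 mm across, 75 tall. Origin: centre of its underside.
- mug: Bystander, not to be disturbed: blue mug, 76 mm across, 90 tall. Origin: centre of its underside.
- soap: Bystander, not to be disturbed: green washing-up bottle, 60 mm across, 170 tall. Origin: centre of its underside.
- jam_jar: Bystander, not to be disturbed: amber jar with a yellow lid, 66 mm across, 100 tall. Origin: centre of its underside.
- moka: Bystander, not to be disturbed: aluminium coffee pot, 84 mm across, 170 tall. Origin: centre of its underside.
- spoon: Bystander, not to be disturbed: wooden spoon lying down, 220 mm long. Origin: centre of its underside.
Not all that is in view belongs to the job. Leave any green look-alike of the bowl3 alone. Leave any purple look-alike of the bowl4 alone.

How it is judged:
By the outcome, as a careful person would: the job done as asked, in the order asked, and still so for the second after the job is handed in, with the robot touching nothing.
Of cake1, cake2, cake3 only 2 to 3 are there at a start; the rules pass over those that are not, and their reading is None.
At some moment in a run one of bowl2, bowl3, bowl4 may be knocked a few centimetres aside while the robot is not near it.
Once in a run the grip may slacken for a moment while it holds something.
It also fails if it takes over 210 s, if anything falls off the work surface, if the arm or the gripper's body presses on something with over 40 N, if the wrist force passes 120 N, or if a joint passes its speed limit or range.

## Working session

There is one attempt and no reset: what is moved stays moved. The work goes in short steps, Python scripts to look and compute and a shell command to move; the robot and the scene stay as the last step left them, time stands still between calls to the robot, and variables do not carry over. Pictures are saved under pics/ and viewed, at most 14 in all, crops included, and the job is handed in when it is done.

```bash
ls; mkdir -p pics
python3 - <<'E'
from bench import ctrl
import cv2
s=ctrl.get_state();print(s)
for n in("scene","top"):
    p,d=ctrl.get_image(n);cv2.imwrite(f"pics/{n}0.png",p[:,:,::-1])
    m=ctrl.camera_model(n);print(n,m)
    for q in["maker","lid_handle","lid_hinge","bowl4","bowl1","mat1","mug","soap","jam_jar","moka","spoon","spice_jar"]:
        print(n,q,[(list(map(lambda v:round(v,3),r["xyz"])),round(r["confidence"],2)) for r in ctrl.mark_of(n,q)][:5])
E
```

```text
pics
{'time': 0.0, 'joint_positions': array([-1.15690391,  0.32180315, -0.07012251,  1.45169945,  0.02264093,
        1.37076845, -0.05686451]), 'qd': array([ 1.15021800e-03, -5.19862747e-04, -3.53096393e-04, -1.32339234e-03,
        3.18268757e-04,  7.24636055e-05, -5.68613504e-04]), 'joint_torque': array([-2.47296430e-04, -4.91281414e+01, -4.04065428e-01, -3.12522125e+01,
       -6.39371434e-02,  4.40120883e-02,  1.86450811e-04]), 'position': array([0.25283114, 0.5982489 , 0.24046239]), 'tool_rot': array([-6.23598223e-01, -3.07882233e+00,  2.94340815e-03]), 'ft_force': array([-0.05959046,  0.10686988,  0.16247253]), 'torque': array([-0.02354851,  0.0138752 , -0.04196179]), 'grip_force': 0.0, 'grip_width': 1.0010111786102631}
scene {'intrinsics': array([[425.62684199,   0.        , 316.6214109 ],
       [  0.        , 425.62684199, 197.75316602],
       [  0.        ,   0.        ,   1.        ]]), 'dist_coeffs': array([0.01643913, 0.        , 0.        , 0.        , 0.        ]), 'origin': array([ 1.21470038, -0.45843416,  1.02218863]), 'orientation': array([-2.2072594 , -1.2225288
[... 1709 characters left out ...]
 0.98), ([0.331, -0.194, -0.004], 0.76), ([0.377, -0.305, 0.003], 0.72), ([0.464, -0.147, 0.061], 0.41)]
top bowl1 [([0.466, -0.146, 0.087], 0.98), ([0.331, -0.194, -0.004], 0.76), ([0.377, -0.305, 0.003], 0.72), ([0.464, -0.147, 0.061], 0.41)]
top mat1 [([0.624, -0.213, -0.0], 0.91), ([0.625, -0.005, 0.003], 0.91), ([0.582, -0.332, 0.001], 0.56)]
top mug [([0.801, -0.09, 0.001], 0.96)]
top soap [([0.645, 0.43, 0.002], 0.79)]
top jam_jar [([0.733, 0.249, -0.005], 0.77), ([0.402, 0.2, 0.101], 0.26)]
top moka [([0.538, -0.567, -0.002], 0.57), ([0.626, -0.007, 0.001], 0.22)]
top spoon [([0.795, 0.168, -0.002], 0.62)]
top spice_jar [([0.453, 0.008, -0.001], 0.67), ([0.797, 0.167, -0.003], 0.47)]
```

View pics/scene0.png

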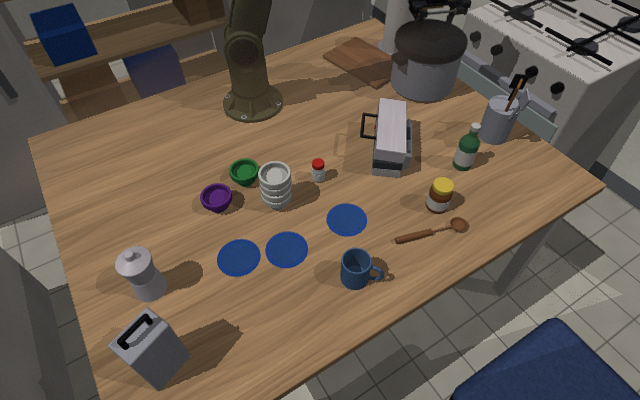

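View pics/top0.png

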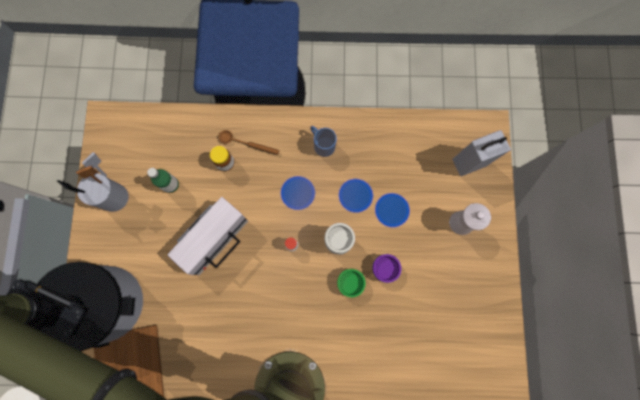

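The scene view shows the maker at px (390,137), the white bowl stack at (275,185), the green bowl at (244,171), the purple bowl at (216,197), and three blue mats at (239,258), (287,250) and (347,219). The white stack at about (0.465,-0.146) is the only nested white pile, so that is the target. The green and purple single bowls are look-alikes to leave alone. Next I refine the poses using depth.

```bash
cat > h.py <<'E'
from bench import ctrl
import numpy as np, cv2
from scipy.spatial.transform import Rotation as R
def cloud(n):
    m=ctrl.camera_model(n); p,d=ctrl.get_image(n)
    v,u=np.mgrid[0:400,0:640]
    k=cv2.undistortPoints(np.stack([u,v],-1).reshape(-1,1,2).astype(float),m["intrinsics"],m["dist_coeffs"]).reshape(400,640,2)
    c=np.dstack([k[...,0]*d,k[...,1]*d,d])
    w=c@R.from_rotvec(m["orientation"]).as_matrix().T+m["origin"]
    w[d<=0]=np.nan
    return p,w
def circ(xy):
    A=np.c_[2*xy,np.ones(len(xy))]; s=np.linalg.lstsq(A,(xy**2).sum(1),rcond=None)[0]
    return s[:2],np.sqrt(s[2]+s[:2]@s[:2])
def project(n,pts):
    m=ctrl.camera_model(n); r=R.from_rotvec(m["orientation"]).as_matrix().T
    return cv2.projectPoints(np.float64(pts),r,-r@m["origin"],m["intrinsics"],m["dist_coeffs"])[0].reshape(-1,2)
def plan(*wps, yaw=None):
    "rows (tool frame now) to world waypoints; yaw = world angle (deg) of the closing line"
    s=ctrl.get_state(); M=R.from_rotvec(s["tool_rot"]).as_matrix()
    y0=np.degrees(np.arctan2(M[1,1],M[0,1]))
    t=0
    if yaw is not None:
        t=-(yaw-y0); t=(t+90)%180-90
    j=np.degrees(s["joint_positions"][6])
    print("at",s["position"].round(4),"yaw",round(y0,1),"j7",round(j),"turn",round(t/5,2))
    for w in wps: print("  ",np.round(1000*M.T@(np.array(w)-s["position"]),1))
def st():
    s=ctrl.get_state(); print(round(s["time"],2),s["position"].round(4),"F",s["ft_force"].round(1),"w",round(87*s["grip_width"],1),"gf",round(s["grip_force"],1))
E
python3 - <<'E'
from h import *
for n in("top","scene"):
    p,w=cloud(n); x,y,z=w[...,0],w[...,1],w[...,2]
    near=(abs(x-.464)<.16)&(abs(y-.27)<.16)
    a=near&(z>.107)&(z<.12); q=np.float32(w[a][:,:2]); print(n,"lid",len(q),cv2.minAreaRect(q),z[a].mean())
    b=near&(z>.08)&(z<.1)&(p.max(2)<60); 
    if b.sum()>5: print(" handle px",b.sum(),w[b].mean(0))
    a=(np.hypot(x-.465,y+.146)<.06)&(z>.127)&(z<.145); print(" rim",a.sum(),circ(w[a][:,:2]),z[a].mean())
    r=p.astype(int)
    blue=(r[...,2]>r[...,0]+60)&(abs(z)<.01)
    for c in((.625,-.209),(.625,-.005),(.58,-.332)):
        m=blue&(np.hypot(x-c[0],y-c[1])<.075); q=np.float32(w[m][:,:2]); print(" mat",m.sum(),cv2.minEnclosingCircle(q),q.mean(0))
E
```

```text
top lid 1499 ((0.5047658085823059, 0.2775087356567383), (0.29330798983573914, 0.24631264805793762), 11.783713340759277) 0.1161752684880591
 rim 241 (array([ 0.46374786, -0.14694527]), np.float64(0.04196759147535327)) 0.13487254295103543
 mat 822 ((0.6250742673873901, -0.20897714793682098), 0.05738246813416481) [ 0.62473047 -0.20820253]
 mat 620 ((0.6308003664016724, -0.005976252257823944), 0.05618719384074211) [6.3368267e-01 2.7732903e-04]
 mat 851 ((0.5768342614173889, -0.3327871263027191), 0.057539086788892746) [ 0.5763551  -0.33272666]
scene lid 1073 ((0.5051164627075195, 0.27661654353141785), (0.2916305661201477, 0.2455712854862213), 12.49675178527832) 0.116374901484027
 handle px 48 [0.49643376 0.29786618 0.08792025]
 rim 301 (array([ 0.46615101, -0.14862246]), np.float64(0.04189590482129647)) 0.13345829894063194
 mat 1182 ((0.625994861125946, -0.2084483504295349), 0.06092149764299393) [ 0.6277376  -0.20972326]
 mat 1010 ((0.6314477324485779, -0.008895741775631905), 0.06023743748664856) [ 0.6322235  -0.00948176]
 mat 1224 ((0.5799744725227356, -0.32464614510536194), 0.06794935464859009) [ 0.57983243 -0.33428374]
```

Run:
```python
from h import *
plan((.4065,.202,.27),(.4065,.202,.1),yaw=50)
```

```text
at [0.2531 0.5987 0.2416] yaw 67.1 j7 -3 turn 3.42
   [-295.8 -305.7  -28.4]
   [-295.8 -305.7  141.6]
```

```bash
python3 -m crank '[{"tx":0,"ty":0,"tz":-30,"turn":0},{"tx":-50,"ty":-50,"tz":-30,"turn":0},{"tx":-90,"ty":-95,"tz":-30,"turn":0},{"tx":-130,"ty":-135,"tz":-30,"turn":1.5},{"tx":-170,"ty":-175,"tz":-30,"turn":3.4}]' 30 20; python3 -m crank '[{"tx":0,"ty":0,"tz":0,"turn":0}]'
python3 - <<'E'
from h import *
plan((.4065,.202,.27),(.4065,.202,.1),yaw=50)
E
```

```text
time: 2.02
position: [0.3424, 0.3691, 0.2719]
tool_rot: [1.081, 2.949, 0.001]
ft_force: [0.2, 0.8, -0.0]
grip_width: 0.515
grip_force: 0.0
time: 2.15
position: [0.3445, 0.3669, 0.2724]
tool_rot: [1.085, 2.947, 0.001]
ft_force: [0.7, 0.6, 0.0]
grip_width: 0.409
grip_force: 0.0
at [0.3445 0.3669 0.2724] yaw 49.6 j7 0 turn -0.09
   [-154.2  -85.4    2.5]
   [-153.9  -85.6  172.5]
```

```bash
python3 -m crank '[{"tx":-50,"ty":-30,"tz":0,"turn":0},{"tx":-100,"ty":-60,"tz":0,"turn":0},{"tx":-154,"ty":-85,"tz":30,"turn":0},{"tx":-154,"ty":-85,"tz":50,"turn":0},{"tx":-154,"ty":-85,"tz":50,"turn":0}]'
python3 - <<'E'
from h import *
st()
p,w=cloud("wrist");cv2.imwrite("pics/w1.png",p[:,:,::-1])
for q in("lid_handle","lid_hinge","maker"): print(q,[(np.round(r["xyz"],4),r["confidence"]) for r in ctrl.mark_of("wrist",q)])
print(project("wrist",[(.4065,.202,.09),ctrl.get_state()["position"]]))
E
```

```text
time: 2.78
position: [0.4042, 0.2072, 0.2204]
tool_rot: [-1.071, -2.951, 0.003]
ft_force: [-0.4, 1.0, 0.1]
grip_width: 0.342
grip_force: 0.0
2.77 [0.4042 0.2072 0.2204] F [-0.4  1.   0.1] w 29.8 gf 0.0
lid_handle [(array([0.4075, 0.1995, 0.1059]), 0.92)]
lid_hinge [(array([0.5076, 0.3152, 0.075 ]), 0.88)]
maker [(array([0.4662, 0.2675, 0.0014]), 0.92)]
[[311.04433701 198.51933611]
 [316.55107366 250.2356462 ]]
```

View pics/w1.png

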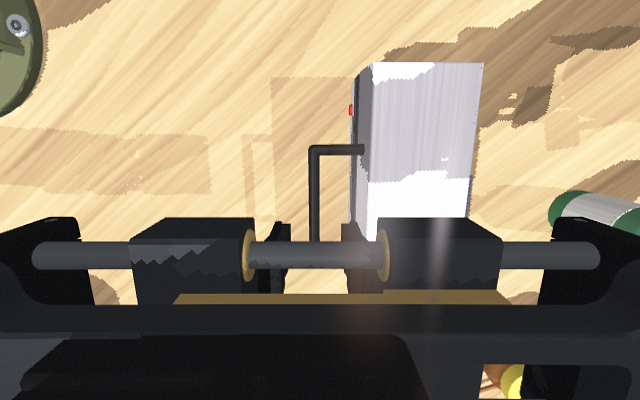

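Run:
```python
from h import *
p,w=cloud("wrist")
for v in range(158,220,12): print(v,[w[v,u].round(4).tolist() for u in (312,314,317)])
a=(w[...,2]>.1)&(w[...,2]<.15)&(np.arange(640)[None]>365)&(np.arange(640)[None]<480)&(np.arange(400)[:,None]<215)
q=w[a]; q=q[~np.isnan(q).any(1)]; c=q.mean(0); n=np.linalg.svd(q-c,full_matrices=False)[2][2]; print(len(q),c,n*np.sign(n[2]))
qq=(q-c)[:,:2]@np.array([[np.cos(.873),-np.sin(.873)],[np.sin(.873),np.cos(.873)]]); 
print(np.percentile(qq,[1,99],axis=0), cv2.minAreaRect(np.float32(q[:,:2])))
```

```text
158 [[0.3752, 0.2296, 0.1071], [0.3764, 0.2309, 0.1069], [0.3877, 0.2261, 0.0008]]
170 [[0.3834, 0.2227, 0.1079], [0.3847, 0.224, 0.1068], [0.3996, 0.2163, -0.0005]]
182 [[0.3917, 0.2158, 0.1086], [0.3932, 0.2169, 0.1062], [0.4115, 0.2064, 0.0002]]
194 [[0.4001, 0.2088, 0.1095], [0.4019, 0.2097, 0.1063], [0.4236, 0.1964, 0.0009]]
206 [[0.409, 0.2013, 0.1086], [0.4104, 0.2026, 0.1078], [0.4362, 0.1859, 0.0001]]
218 [[0.4181, 0.1938, 0.1082], [0.4194, 0.1951, 0.1076], [0.449, 0.1753, 0.0]]
15747 [0.41797819 0.30941904 0.11822754] [0.0489387  0.06441833 0.99672227]
[[-0.04368997 -0.06578623]
 [ 0.04446942  0.05697233]] ((0.42251476645469666, 0.30709558725357056), (0.09071891754865646, 0.12734723091125488), 50.67897033691406)
```

Run:
```python
from h import *
plan((.4088,.2018,.22),(.4088,.2018,.104),yaw=50.2)
```

```text
at [0.4053 0.2088 0.2226] yaw 50.2 j7 18 turn 0.01
   [-7.2 -3.1  2.6]
   [ -7.1  -3.3 118.6]
```

```bash
python3 -m crank '[{"tx":-7,"ty":-3,"tz":20,"turn":0},{"tx":-7,"ty":-3,"tz":50,"turn":0},{"tx":-7,"ty":-3,"tz":85,"turn":0},{"tx":-7,"ty":-3,"tz":117,"turn":0},{"tx":-7,"ty":-3,"tz":117,"turn":0}]' 30 30; python3 -m crank '[{"tx":0,"ty":0,"tz":0},{"tx":0,"ty":0,"tz":0},{"tx":0,"ty":0,"tz":0},{"tx":0,"ty":0,"tz":0}]' 0 30;  python3 -m crank '[{"tx":0,"ty":0,"tz":0},{"tx":0,"ty":0,"tz":0},{"tx":0,"ty":0,"tz":0},{"tx":0,"ty":0,"tz":0}]' 0 30
python3 - <<'E'
from h import *
st()
H=np.array([.505,.3168,.075]);u=np.array([np.cos(np.radians(50.2)),np.sin(np.radians(50.2)),0])
f=lambda a:H-.152*np.cos(a)*u+[0,0,.152*np.sin(a)]
plan(*[f(a) for a in (.18,.35,.5,.7,.9,1.1,1.3,1.5,1.7,1.9)])
E
```

```text
time: 3.65
position: [0.407, 0.2003, 0.1031]
tool_rot: [-1.069, -2.951, 0.006]
ft_force: [-0.5, -0.6, -0.1]
grip_width: 0.343
grip_force: 0.0
3.65 [0.407  0.2003 0.1031] F [-0.5 -0.6 -0.1] w 29.8 gf 0.0
at [0.407  0.2003 0.1031] yaw 50.2 j7 21 turn 0.0
   [-0.7  2.7  0.9]
   [ -0.7   9.3 -24. ]
   [ -0.7  18.6 -44.8]
   [ -0.6  35.7 -69.9]
   [ -0.6  57.3 -91.2]
   [  -0.6   82.8 -107.7]
   [  -0.5  111.  -118.8]
   [  -0.5  140.9 -124.1]
   [  -0.5  171.3 -123.3]
   [  -0.5  200.9 -116.5]$[0]: bad value
$[0]: bad value
```

```bash
python3 -m crank '[{"tx":0,"ty":2,"tz":0,"turn":0},{"tx":0,"ty":2,"tz":0,"turn":0},{"tx":0,"ty":2,"tz":0,"turn":0},{"tx":0,"ty":2,"tz":0,"turn":0},{"tx":0,"ty":2,"tz":0,"turn":0}]' 0 30; python3 -m crank '[{"tx":0,"ty":0,"tz":0,"turn":0},{"tx":0,"ty":0,"tz":0,"turn":0},{"tx":0,"ty":3,"tz":-12,"turn":0},{"tx":0,"ty":7,"tz":-25,"turn":0},{"tx":0,"ty":7,"tz":-25,"turn":0}]' 0 30
python3 - <<'E'
from h import *
st()
H=np.array([.505,.3168,.075]);u=np.array([np.cos(np.radians(50.2)),np.sin(np.radians(50.2)),0])
f=lambda a:H-.152*np.cos(a)*u+[0,0,.152*np.sin(a)]
plan(*[f(a) for a in (.35,.5,.7,.9,1.1,1.3,1.5,1.7,1.9)])
E
```

```text
time: 4.28
position: [0.4089, 0.2006, 0.1047]
tool_rot: [-1.072, -2.951, 0.005]
ft_force: [-3.1, -4.1, 1.5]
grip_width: 0.103
grip_force: 30.0
time: 4.9
position: [0.4132, 0.2058, 0.1307]
tool_rot: [-1.072, -2.951, 0.007]
ft_force: [-5.1, -7.8, 3.1]
grip_width: 0.102
grip_force: 30.0
4.9 [0.4132 0.2058 0.1307] F [-5.1 -7.8  3.1] w 8.9 gf 30.0
at [0.4132 0.2058 0.1307] yaw 50.1 j7 20 turn 0.0
   [0.5 1.3 3.6]
   [  0.6  10.5 -17.2]
   [  0.6  27.6 -42.3]
   [  0.7  49.2 -63.6]
   [  0.8  74.7 -80.1]
   [  0.8 102.9 -91.2]
   [  0.9 132.8 -96.5]
   [  1.  163.2 -95.8]
   [  1.  192.7 -89. ]
```

```bash
python3 -m crank '[{"tx":0,"ty":3,"tz":-10,"turn":0},{"tx":0,"ty":9,"tz":-20,"turn":0},{"tx":0,"ty":16,"tz":-33,"turn":0},{"tx":0,"ty":25,"tz":-45,"turn":0},{"tx":0,"ty":36,"tz":-56,"turn":0}]'
python3 - <<'E'
from h import *
st()
H=np.array([.505,.3168,.075]);u=np.array([np.cos(np.radians(50.2)),np.sin(np.radians(50.2)),0])
f=lambda a:H-.152*np.cos(a)*u+[0,0,.152*np.sin(a)]
plan(*[f(a) for a in (.7,.9,1.1,1.3,1.5,1.7,1.9)])
E
```

```text
time: 5.52
position: [0.4348, 0.2318, 0.1867]
tool_rot: [-1.072, -2.948, 0.014]
ft_force: [-12.1, -13.6, 10.9]
grip_width: 0.1
grip_force: 30.0
5.53 [0.4348 0.2318 0.1867] F [-12.1 -13.6  10.9] w 8.7 gf 30.0
at [0.4348 0.2318 0.1867] yaw 50.0 j7 19 turn 0.0
   [ 0.4 -5.9 13.8]
   [ 0.5 15.7 -7.5]
   [  0.6  41.  -24.2]
   [  0.7  69.2 -35.4]
   [  0.8  99.1 -40.9]
   [  0.9 129.4 -40.3]
   [  1.  159.  -33.7]
```

```bash
python3 -m crank '[{"tx":0,"ty":-3,"tz":-3,"turn":0},{"tx":0,"ty":-3,"tz":-3,"turn":0},{"tx":0,"ty":-3,"tz":-3,"turn":0}]'
python3 - <<'E'
from h import *
for n in("scene","top"):
    p,w=cloud(n); cv2.imwrite(f"pics/{n}1.png",p[:,:,::-1]) if n=="scene" else 0
    for q in("lid_handle","lid_hinge"): print(n,q,[(np.round(r["xyz"],4),r["confidence"]) for r in ctrl.mark_of(n,q)])
    uv=np.float32([.64,.768]); s=(w[...,:2]-[.505,.3168])@uv; t=(w[...,:2]-[.505,.3168])@np.float32([-.768,.64])
    a=(s<.01)&(s>-.12)&(abs(t)<.1)&(w[...,2]>.1)&(w[...,2]<.24)
    q=np.c_[s[a],w[...,2][a]]
    for lo in np.arange(-.12,.01,.015):
        m=(q[:,0]>=lo)&(q[:,0]<lo+.015)
        if m.sum()>20: print(n,round(lo+.0075,4),m.sum(),np.median(q[m,1]).round(4))
st()
E
```

```text
time: 5.9
position: [0.4363, 0.2337, 0.1897]
tool_rot: [1.071, 2.952, 0.004]
ft_force: [0.4, 0.4, -0.2]
grip_width: 0.099
grip_force: 30.0
scene lid_handle [(array([0.4375, 0.2348, 0.1864]), 0.97), (array([0.5272, 0.2218, 0.039 ]), 0.61)]
scene lid_hinge [(array([0.5056, 0.3155, 0.0744]), 0.78), (array([ 0.5379, -0.5612, -0.0048]), 0.63), (array([ 0.4621, -0.1493,  0.0834]), 0.18)]
scene -0.1125 107 0.1885
scene -0.0975 84 0.1941
scene -0.0825 197 0.1484
scene -0.0675 203 0.1648
scene -0.0525 185 0.1671
scene -0.0375 185 0.1544
scene -0.0225 194 0.1421
scene -0.0075 177 0.1289
scene 0.0075 86 0.1201
top lid_handle [(array([0.4305, 0.2343, 0.182 ]), 0.91), (array([ 0.7981,  0.1703, -0.0035]), 0.27)]
top lid_hinge []
top -0.1125 25 0.188
top -0.0825 127 0.1472
top -0.0675 139 0.1642
top -0.0525 85 0.1669
top -0.0375 86 0.1552
top -0.0225 86 0.1428
top -0.0075 89 0.1311
top 0.0075 51 0.1208
6.2 [0.4357 0.233  0.1888] F [1.7 0.1 0.5] w 9.0 gf 30.0
```

View pics/scene1.png

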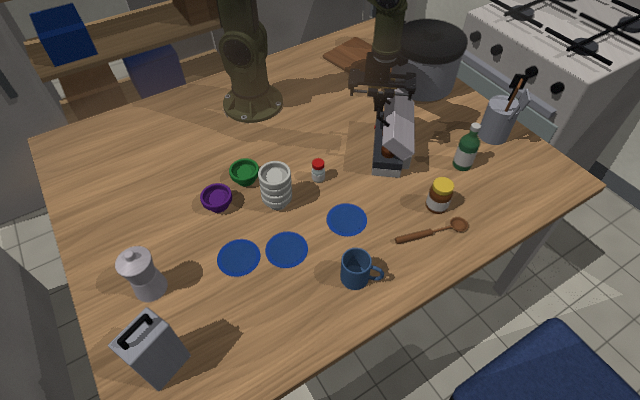

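The lid is following, about 0.69 rad open, and the force is relaxed. A brown cake shows under it at about (385,150). I continue the arc.

```bash
python3 -m crank '[{"tx":0,"ty":12,"tz":-11,"turn":0},{"tx":0,"ty":25,"tz":-20,"turn":0},{"tx":0,"ty":38,"tz":-28,"turn":0},{"tx":0,"ty":52,"tz":-33,"turn":0},{"tx":0,"ty":52,"tz":-33,"turn":0}]'; python3 -m crank '[{"tx":0,"ty":14,"tz":-5,"turn":0},{"tx":0,"ty":29,"tz":-8,"turn":0},{"tx":0,"ty":44,"tz":-10,"turn":0},{"tx":0,"ty":59,"tz":-9,"turn":0},{"tx":0,"ty":59,"tz":-9,"turn":0}]';  python3 - <<'E'
from h import *
st()
H=np.array([.505,.3168,.075]);u=np.array([np.cos(np.radians(50.2)),np.sin(np.radians(50.2)),0])
f=lambda a:H-.152*np.cos(a)*u+[0,0,.152*np.sin(a)]
plan(*[f(a) for a in (1.5,1.6,1.7,1.8,1.9)])
E
```

```text
time: 6.82
position: [0.4687, 0.2727, 0.2233]
tool_rot: [-1.071, -2.953, 0.001]
ft_force: [-2.9, -3.1, 10.7]
grip_width: 0.102
grip_force: 30.0
time: 7.45
position: [0.5078, 0.32, 0.2323]
tool_rot: [1.07, 2.952, 0.006]
ft_force: [1.3, 1.7, 4.9]
grip_width: 0.104
grip_force: 30.0
7.45 [0.5078 0.32   0.2323] F [1.3 1.7 4.9] w 9.1 gf 30.0
at [0.5078 0.32   0.2323] yaw 50.2 j7 18 turn 0.0
   [  0.1 -15.    5.6]
   [0.1 0.2 5.3]
   [ 0.1 15.3  6.6]
   [ 0.1 30.2  9.4]
   [ 0.1 44.8 13.6]
```

```bash
python3 -m crank '[{"tx":0,"ty":13,"tz":1,"turn":0},{"tx":0,"ty":26,"tz":3,"turn":0},{"tx":0,"ty":38,"tz":6,"turn":0},{"tx":0,"ty":38,"tz":6,"turn":0}]'; python3 -m crank '[{"tx":0,"ty":0,"tz":0,"turn":0},{"tx":0,"ty":0,"tz":0,"turn":0},{"tx":0,"ty":0,"tz":0,"turn":0}]' 30; python3 -m crank '[{"tx":0,"ty":0,"tz":-30,"turn":0},{"tx":0,"ty":0,"tz":-70,"turn":0},{"tx":0,"ty":0,"tz":-100,"turn":0},{"tx":0,"ty":-40,"tz":-100,"turn":0},{"tx":0,"ty":-100,"tz":-100,"turn":0}]' 60
python3 - <<'E'
from h import *
st()
p,w=cloud("scene");cv2.imwrite("pics/scene2.png",cv2.resize(p[60:260,180:500,::-1],None,fx=2.4,fy=2.4))
for n in("scene","top"):
  if n=="top": p,w=cloud(n)
  for q in("cake1","lid_handle","maker","bowl4"): print(n,q,[(np.round(r["xyz"],4),round(r["confidence"],2)) for r in ctrl.mark_of(n,q)])
E
```

```text
time: 7.95
position: [0.5317, 0.349, 0.2253]
tool_rot: [1.07, 2.953, 0.005]
ft_force: [0.9, 3.0, 3.1]
grip_width: 0.102
grip_force: 30.0
time: 8.32
position: [0.5307, 0.3464, 0.224]
tool_rot: [-1.073, -2.952, 0.002]
ft_force: [-0.0, 0.0, -0.7]
grip_width: 0.316
grip_force: 0.0
time: 8.95
position: [0.4665, 0.2701, 0.3241]
tool_rot: [1.071, 2.953, -0.001]
ft_force: [-0.5, -0.8, 0.3]
grip_width: 0.682
grip_force: 0.0
8.95 [0.4665 0.2701 0.3241] F [-0.5 -0.8  0.3] w 59.3 gf 0.0
scene cake1 [(array([0.4039, 0.3187, 0.044 ]), 0.7), (array([0.4624, 0.2678, 0.0464]), 0.64), (array([0.4648, 0.2694, 0.0705]), 0.6), (array([0.5278, 0.2202, 0.0444]), 0.57), (array([0.4632, 0.2661, 0.0015]), 0.2)]
scene lid_handle [(array([0.5322, 0.3491, 0.2251]), 0.94)]
scene maker [(array([0.4639, 0.269 , 0.001 ]), 0.77)]
scene bowl4 [(array([ 0.3774, -0.3046, -0.0026]), 0.92), (array([ 0.3293, -0.1875,  0.004 ]), 0.75), (array([ 0.4631, -0.15  ,  0.0011]), 0.74), (array([ 0.4667, -0.1453,  0.0837]), 0.72), (array([ 0.6319, -0.0076, -0.0015]), 0.64), (array([ 0.4667, -0.1449,  0.0536]), 0.62), (array([ 0.4655, -0.148 ,  0.0319]), 0.48)]
top cake1 [(array([0.524 , 0.2231, 0.0416]), 0.52), (array([0.4635, 0.2684, 0.0439]), 0.51), (array([0.4023, 0.3172, 0.0392]), 0.46)]
top lid_handle [(array([0.5281, 0.3483, 0.2183]), 0.78)]
top maker [(array([0.4651, 0.2702, 0.0012]), 0.79)]
top bowl4 [(array([ 0.3784, -0.3053,  0.0027]), 0.95), (array([ 0.3291, -0.1917,  0.0004]), 0.74), (array([ 0.464 , -0.1494,  0.0854]), 0.7), (array([ 0.4633, -0.1457,  0.0596]), 0.61)]
```

View pics/scene2.png

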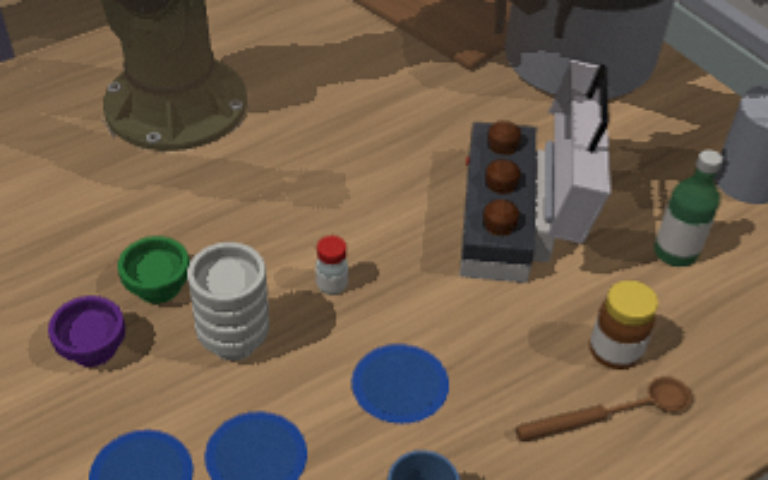

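The crop shows three cakes at (504,137), (503,175) and (501,215), the lid upright, and the white stack of 4 at (230,290). All three mats are therefore needed, and bowl1 stays. The stack is white, while the green bowl at (154,268) and the purple one at (88,330) are the decoys.

Run:
```python
from h import *
plan((.4244,-.1344,.24),yaw=-17.5)
```

```text
at [0.4674 0.2713 0.3243] yaw 50.1 j7 18 turn 13.53
   [-227.  -338.9   84.5]
```

```bash
python3 -m crank '[{"tx":-32,"ty":-48,"tz":0,"turn":1.9},{"tx":-64,"ty":-96,"tz":0,"turn":3.8},{"tx":-96,"ty":-144,"tz":0,"turn":5.7},{"tx":-128,"ty":-192,"tz":0,"turn":7.6},{"tx":-160,"ty":-240,"tz":0,"turn":9.5}]' 30 50; python3 -m crank '[{"tx":0,"ty":0,"tz":0,"turn":2},{"tx":0,"ty":0,"tz":0,"turn":4},{"tx":0,"ty":0,"tz":0,"turn":4}]'
python3 - <<'E'
from h import *
plan((.4244,-.1344,.24),yaw=-17.5)
E
```

```text
time: 10.07
position: [0.4358, -0.018, 0.3248]
tool_rot: [2.176, 2.265, 0.001]
ft_force: [0.5, 0.2, 0.1]
grip_width: 0.354
grip_force: 0.0
time: 10.45
position: [0.4361, -0.0164, 0.3246]
tool_rot: [2.53, 1.861, -0.0]
ft_force: [-0.6, -0.3, 0.0]
grip_width: 0.34
grip_force: 0.0
at [ 0.4361 -0.0164  0.3246] yaw -17.3 j7 -23 turn 0.04
   [-116.1   23.9   84.7]
```

```bash
python3 -m crank '[{"tx":-50,"ty":10,"tz":20,"turn":0},{"tx":-90,"ty":18,"tz":50,"turn":0},{"tx":-116,"ty":24,"tz":85,"turn":0},{"tx":-116,"ty":24,"tz":85,"turn":0},{"tx":-116,"ty":24,"tz":85,"turn":0}]'
python3 - <<'E'
from h import *
st()
p,w=cloud("wrist");cv2.imwrite("pics/w2.png",p[:,:,::-1])
x,y,z=w[...,0],w[...,1],w[...,2]
a=(np.hypot(x-.4645,y+.147)<.06)&(z>.128)&(z<.142)&(p.min(2)>90);print(a.sum(),circ(w[a][:,:2]),np.median(z[a]))
a&=~(np.hypot(x-.4645,y+.147)<.034);print(a.sum(),circ(w[a][:,:2]))
print(project("wrist",[(.4645,-.147,.134)]))
for n in("wrist","scene","top"):
  if n!="wrist": p,w=cloud(n)
  print(n,[(np.round(r["xyz"],4),round(r["confidence"],2)) for r in ctrl.mark_of(n,"bowl4")])
plan((.4244,-.1344,.137),yaw=-17.5)
E
```

```text
time: 11.08
position: [0.4248, -0.1332, 0.2404]
tool_rot: [2.529, 1.863, 0.001]
ft_force: [1.4, -0.5, 0.4]
grip_width: 0.341
grip_force: 0.0
11.07 [ 0.4248 -0.1332  0.2404] F [ 1.4 -0.5  0.4] w 29.7 gf 0.0
2042 (array([ 0.46403685, -0.14571613]), np.float64(0.04128998469975638)) 0.13371583987293406
2042 (array([ 0.46403685, -0.14571613]), np.float64(0.04128998469975638))
[[361.25925928 201.90921596]]
wrist [(array([ 0.4676, -0.1453,  0.0849]), 0.92), (array([ 0.3266, -0.1863, -0.0009]), 0.87), (array([ 0.3812, -0.3074,  0.0008]), 0.68)]
scene [(array([ 0.3299, -0.1914,  0.0068]), 0.97), (array([ 0.4617, -0.1464,  0.0823]), 0.74), (array([ 0.3758, -0.303 , -0.0033]), 0.71), (array([ 0.4644, -0.1505,  0.0025]), 0.7), (array([ 0.4643, -0.1457,  0.0578]), 0.63), (array([ 0.4648, -0.1501,  0.0319]), 0.52)]
top [(array([ 6.269e-01, -2.126e-01,  1.000e-04]), 0.72), (array([ 0.3771, -0.3065,  0.0015]), 0.66), (array([ 0.3311, -0.1925, -0.0012]), 0.58)]
at [ 0.4245 -0.1336  0.2402] yaw -17.3 j7 -9 turn 0.04
   [ -0.8   0.  103.2]
```

View pics/w2.png

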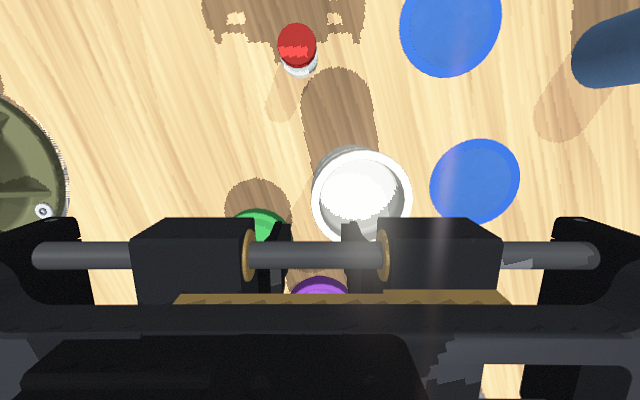

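Wrist picture: the white top bowl has its rim centred at about (361,197). The green bowl at (257,225) and the purple one at (318,287) are separate. I pinch the near wall of the white one.

```bash
python3 -m crank '[{"tx":0,"ty":0,"tz":40,"turn":0},{"tx":0,"ty":0,"tz":75,"turn":0},{"tx":0,"ty":0,"tz":103,"turn":0},{"tx":0,"ty":0,"tz":103,"turn":0}]' 30 50; python3 -m crank '[{"tx":0,"ty":0,"tz":0,"turn":0},{"tx":0,"ty":0,"tz":0,"turn":0},{"tx":0,"ty":0,"tz":0,"turn":0},{"tx":0,"ty":0,"tz":0,"turn":0},{"tx":0,"ty":0,"tz":0,"turn":0}]' 0 50;python3 -m crank '[{"tx":0,"ty":0,"tz":0,"turn":0},{"tx":0,"ty":0,"tz":0,"turn":0},{"tx":0,"ty":0,"tz":-5,"turn":0},{"tx":0,"ty":0,"tz":-10,"turn":0},{"tx":0,"ty":0,"tz":-15,"turn":0}]' 0 50
```

```text
time: 11.88
position: [0.4225, -0.1337, 0.1352]
tool_rot: [-2.53, -1.859, 0.005]
ft_force: [0.5, 0.3, -0.5]
grip_width: 0.344
grip_force: 0.0
time: 12.5
position: [0.4251, -0.1349, 0.1379]
tool_rot: [2.531, 1.858, 0.003]
ft_force: [-0.4, -0.6, 5.4]
grip_width: 0.095
grip_force: 48.2
time: 13.12
position: [0.4235, -0.134, 0.1516]
tool_rot: [-2.531, -1.859, 0.001]
ft_force: [0.4, 0.4, -0.6]
grip_width: 0.089
grip_force: 48.7
```

```bash
python3 -m crank '[{"tx":0,"ty":0,"tz":-15,"turn":0},{"tx":0,"ty":0,"tz":-30,"turn":0},{"tx":0,"ty":0,"tz":-50,"turn":0},{"tx":0,"ty":0,"tz":-70,"turn":0},{"tx":0,"ty":0,"tz":-70,"turn":0}]'
python3 - <<'E'
from h import *
st()
for n in("scene","wrist"):
    p,w=cloud(n); 
    if n=="scene": cv2.imwrite("pics/s3.png",cv2.resize(p[100:300,180:380,::-1],None,fx=3,fy=3))
    x,y,z=w[...,0],w[...,1],w[...,2]
    a=(np.hypot(x-.464,y+.146)<.06)&(p.min(2)>90)
    print(np.histogram(z[a],np.arange(0,.26,.01)))
    a&=(z>.2)&(z<.24);print(a.sum(),circ(w[a][:,:2]),np.median(z[a]))
    q=w[a];c=q.mean(0);print(np.linalg.svd(q-c,full_matrices=False)[2][2])
E
```

```text
time: 13.75
position: [0.4252, -0.1345, 0.2237]
tool_rot: [2.53, 1.858, 0.006]
ft_force: [0.4, 0.9, -2.6]
grip_width: 0.091
grip_force: 48.7
13.75 [ 0.4252 -0.1345  0.2237] F [ 0.4  0.9 -2.6] w 7.9 gf 48.7
(array([ 53,   0,   0,  14,  42,  44,  18,  77, 306,  34, 175,  13,   0,
         0,   0,   0,   1,   1,   0, 243,  44, 154,  15,   0,   0]), array([0.  , 0.01, 0.02, 0.03, 0.04, 0.05, 0.06, 0.07, 0.08, 0.09, 0.1 ,
       0.11, 0.12, 0.13, 0.14, 0.15, 0.16, 0.17, 0.18, 0.19, 0.2 , 0.21,
       0.22, 0.23, 0.24, 0.25]))
213 (array([ 0.47029115, -0.14953543]), np.float64(0.038894507204395315)) 0.21646593444863693
[ 0.07211461 -0.00211072 -0.99739412]
(array([ 887,    0,    0,   37,   60,    4,   44,   18,  367,   80,  875,
          0,    0,    0,    0,    0,    0,    0,    0, 3759,  657, 3836,
         14,    0,    0]), array([0.  , 0.01, 0.02, 0.03, 0.04, 0.05, 0.06, 0.07, 0.08, 0.09, 0.1 ,
       0.11, 0.12, 0.13, 0.14, 0.15, 0.16, 0.17, 0.18, 0.19, 0.2 , 0.21,
       0.22, 0.23, 0.24, 0.25]))
4507 (array([ 0.46332344, -0.14318998]), np.float64(0.04088400584820787)) 0.2154154043654527
[0.04934287 0.00173053 0.9987804 ]
```

View pics/s3.png

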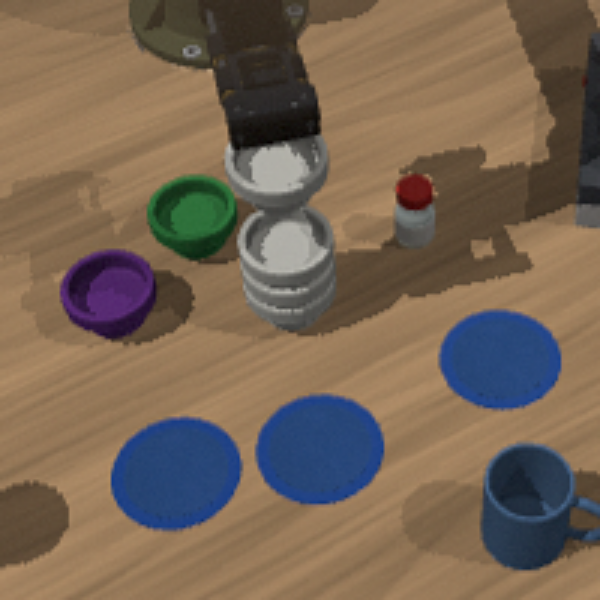

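The first white bowl is lifted at (277,170) and three are still nested below at (287,265). I carry it to mat C.

```bash
cat > mats.py <<'E'
from h import *
p,w=cloud("wrist"); x,y,z=w[...,0],w[...,1],w[...,2]; r=p.astype(int)
blue=(r[...,2]>r[...,0]+70)&(abs(z)<.008)
for c in((.625,-.209),(.627,-.006),(.58,-.332)):
    m=(blue&(np.hypot(x-c[0],y-c[1])<.08)).astype(np.uint8)
    if m.sum()<300: continue
    (_,rad)=cv2.minEnclosingCircle(np.float32(w[m>0][:,:2])); k=m-cv2.erode(m,np.ones((3,3))); q=w[k>0][:,:2]
    cc,rr=circ(q)
    for _ in range(5):
        e=abs(np.hypot(*(q-cc).T)-.06); cc=cc+0; g=e<.006; 
        if g.sum()>20: cc,rr=circ(q[g])
    print("mat",c,m.sum(),rad,cc.round(4),rr.round(4),g.sum())
E
python3 - <<'E'
from mats import *
plan((.539,-.3194,.2237),(.539,-.3194,.1))
E
```

```text
mat (0.625, -0.209) 5772 0.06775685399770737 [ 0.6265 -0.207 ] 0.0582 308
mat (0.627, -0.006) 6515 0.060075853019952774 [ 0.6303 -0.007 ] 0.0589 271
mat (0.58, -0.332) 1668 0.06471427530050278 [ 0.6015 -0.3185] 0.0586 109
at [ 0.4235 -0.1341  0.2211] yaw -17.4 j7 -8 turn 0.0
   [-142.3  165.6   -2.8]
   [-142.3  165.7  120.9]
```

```bash
python3 -m crank '[{"tx":-15,"ty":20,"tz":0,"turn":0},{"tx":-42,"ty":50,"tz":0,"turn":0},{"tx":-72,"ty":84,"tz":0,"turn":0},{"tx":-105,"ty":120,"tz":0,"turn":0},{"tx":-130,"ty":150,"tz":0,"turn":0}]'; python3 -m crank '[{"tx":-12,"ty":15,"tz":0,"turn":0},{"tx":-12,"ty":15,"tz":20,"turn":0},{"tx":-12,"ty":15,"tz":50,"turn":0},{"tx":-12,"ty":15,"tz":80,"turn":0},{"tx":-12,"ty":15,"tz":80,"turn":0}]'
python3 - <<'E'
from mats import *
st()
x,y,z=w[...,0],w[...,1],w[...,2]
s=ctrl.get_state()["position"]
a=(z>s[2]-.02)&(z<s[2]+.01)&(p.min(2)>100)&(np.hypot(x-s[0],y-s[1])<.11)
print("rim",a.sum(),circ(w[a][:,:2]),np.median(z[a]))
p,w=cloud("scene")
print([(np.round(r["xyz"],4),round(r["confidence"],2)) for r in ctrl.mark_of("scene","bowl4")])
print([(np.round(r["xyz"],4),round(r["confidence"],2)) for r in ctrl.mark_of("scene","mat1")])
plan((.539,-.3194,.06))
E
```

```text
time: 14.52
position: [0.5284, -0.3045, 0.2203]
tool_rot: [-2.532, -1.859, 0.003]
ft_force: [0.5, 0.2, -0.3]
grip_width: 0.092
grip_force: 48.8
time: 15.15
position: [0.5363, -0.3162, 0.1376]
tool_rot: [-2.525, -1.856, 0.005]
ft_force: [0.9, 0.0, -1.7]
grip_width: 0.089
grip_force: 48.8
mat (0.625, -0.209) 13815 0.0688524842262268 [ 0.6206 -0.2254] 0.0601 304
mat (0.58, -0.332) 2819 0.06455337256193161 [ 0.5767 -0.31  ] 0.0591 170
15.2 [ 0.5376 -0.3174  0.1398] F [ 0.1 -0.3 -1.4] w 7.8 gf 48.8
rim 4169 (array([ 0.57537094, -0.32542351]), np.float64(0.04106804966269553)) 0.13023989926448426
[(array([ 0.574 , -0.328 ,  0.0805]), 0.9), (array([ 0.4633, -0.1471,  0.0552]), 0.81), (array([ 4.636e-01, -1.497e-01,  2.000e-04]), 0.68), (array([ 0.3249, -0.1866,  0.005 ]), 0.57), (array([ 0.3779, -0.3039, -0.0022]), 0.57), (array([ 0.4649, -0.1462,  0.0285]), 0.46), (array([0.5058, 0.314 , 0.073 ]), 0.37)]
[(array([ 0.6265, -0.2066, -0.0027]), 0.8), (array([ 6.311e-01, -4.300e-03, -2.000e-04]), 0.69), (array([ 0.4656,  0.2675, -0.    ]), 0.6), (array([ 0.5788, -0.3316,  0.001 ]), 0.55)]
at [ 0.5394 -0.3192  0.1428] yaw -17.4 j7 25 turn 0.0
   [-0.4 -0.5 82.8]
```

```bash
python3 -m crank '[{"tx":-2.5,"ty":4,"tz":25,"turn":0},{"tx":-2.5,"ty":4,"tz":50,"turn":0},{"tx":-2.5,"ty":4,"tz":70,"turn":0},{"tx":-2.5,"ty":4,"tz":78,"turn":0},{"tx":-2.5,"ty":4,"tz":78,"turn":0}]';  python3 -m crank '[{"tx":0,"ty":0,"tz":2,"turn":0},{"tx":0,"ty":0,"tz":4,"turn":0},{"tx":0,"ty":0,"tz":4,"turn":0}]'
```

```text
time: 15.98
position: [0.542, -0.3226, 0.0636]
tool_rot: [-2.532, -1.86, 0.0]
ft_force: [-0.3, -0.5, -1.9]
grip_width: 0.09
grip_force: 48.8
time: 16.35
position: [0.5421, -0.3227, 0.0598]
tool_rot: [2.532, 1.86, 0.001]
ft_force: [0.3, -0.3, -1.2]
grip_width: 0.091
grip_force: 48.8
```

```bash
python3 -m crank '[{"tx":0,"ty":0,"tz":2,"turn":0},{"tx":0,"ty":0,"tz":4,"turn":0},{"tx":0,"ty":0,"tz":4,"turn":0}]';  python3 - <<'E'
from h import *
st()
p,w=cloud("scene")
x,y,z=w[...,0],w[...,1],w[...,2]
a=(np.hypot(x-.58,y+.33)<.07)&(p.min(2)>100)&(z>.02)
print(np.histogram(z[a],np.arange(0,.1,.005))[0])
print([(np.round(r["xyz"],4),round(r["confidence"],2)) for r in ctrl.mark_of("scene","bowl4")][:3]);st()
E
```

```text
time: 16.73
position: [0.5418, -0.3228, 0.056]
tool_rot: [-2.532, -1.859, -0.0]
ft_force: [-2.8, 1.5, 4.7]
grip_width: 0.089
grip_force: 49.1
16.73 [ 0.5418 -0.3228  0.056 ] F [-2.8  1.5  4.7] w 7.7 gf 49.1
[ 0  0  0  0  1 73 94  5  5 46 97  7  0  0  0  0  0  0  0]
[(array([ 0.326 , -0.1889,  0.0069]), 0.87), (array([ 0.5827, -0.3298,  0.0006]), 0.84), (array([ 0.4674, -0.15  ,  0.0035]), 0.71)]
16.82 [ 0.5418 -0.3228  0.056 ] F [-2.6  2.1  3.9] w 8.1 gf 49.2
```

```bash
python3 -m crank '[{"tx":0,"ty":0,"tz":1,"turn":0},{"tx":0,"ty":0,"tz":1,"turn":0},{"tx":0,"ty":0,"tz":1,"turn":0}]' 30; python3 -m crank '[{"tx":0,"ty":0,"tz":-20,"turn":0},{"tx":0,"ty":0,"tz":-60,"turn":0},{"tx":0,"ty":0,"tz":-110,"turn":0},{"tx":30,"ty":-40,"tz":-145,"turn":0},{"tx":60,"ty":-80,"tz":-145,"turn":0}]';  cat > rim.py <<'E'
from h import *
import sys
def rim(n,c,h,rad=.065,pw=None):
    p,w=pw or cloud(n); x,y,z=w[...,0],w[...,1],w[...,2]
    a=(np.hypot(x-c[0],y-c[1])<rad)&(abs(z-h)<.007)&(p.min(2)>80)
    if a.sum()<60: print(n,"few",a.sum()); return
    q=w[a][:,:2]; cc,rr=circ(q)
    for _ in range(4):
        d=np.hypot(*(q-cc).T); g=(d>.034)&(d<.05); cc,rr=circ(q[g])
    q2=(q-cc)/np.hypot(*(q-cc).T)[:,None]
    print(n,"rim",cc.round(4),rr.round(4),len(q),np.median(z[a]).round(4),"cover",q2.mean(0).round(2))
E
python3 - <<'E'
from rim import *
st()
for n in("scene","top","wrist"):
    pw=cloud(n); rim(n,(.579,-.332),.05,pw=pw); rim(n,(.464,-.146),.106,pw=pw)
    print([(np.round(r["xyz"],3).tolist(),round(r["confidence"],2)) for r in ctrl.mark_of(n,"bowl4")])
plan((.4242,-.1335,.2),(.4242,-.1335,.109),yaw=-17.5)
E
```

```text
time: 17.2
position: [0.5421, -0.3226, 0.0543]
tool_rot: [2.532, 1.86, 0.0]
ft_force: [-0.1, -1.4, 1.2]
grip_width: 0.312
grip_force: 0.0
time: 17.82
position: [0.4846, -0.2429, 0.2036]
tool_rot: [2.53, 1.853, 0.006]
ft_force: [-0.3, 1.0, -0.2]
grip_width: 0.347
grip_force: 0.0
17.82 [ 0.4846 -0.2429  0.2036] F [-0.3  1.  -0.2] w 30.2 gf 0.0
scene rim [ 0.5818 -0.3353] 0.0418 315 0.0505 cover [ 0.02 -0.01]
scene rim [ 0.4655 -0.1484] 0.0423 244 0.1066 cover [ 0.06 -0.08]
[([0.378, -0.304, -0.004], 0.84), ([0.584, -0.333, -0.001], 0.68), ([0.464, -0.147, 0.029], 0.66), ([0.464, -0.147, 0.001], 0.64), ([0.463, -0.146, 0.058], 0.57)]
top few 0
top rim [ 0.4638 -0.147 ] 0.0418 222 0.1069 cover [0.01 0.01]
[([0.46, -0.145, 0.059], 0.91), ([0.377, -0.307, -0.0], 0.79)]
wrist rim [ 0.5812 -0.3264] 0.0367 526 0.0496 cover [0.22 0.83]
wrist rim [ 0.4648 -0.1474] 0.0415 3897 0.1057 cover [-0.02  0.1 ]
[([0.328, -0.188, 0.002], 0.97), ([0.463, -0.147, 0.055], 0.76), ([0.581, -0.332, 0.002], 0.74), ([0.381, -0.306, 0.001], 0.65)]
at [ 0.4842 -0.2425  0.2005] yaw -17.5 j7 12 turn 0.01
   [ 86.  -90.    0.3]
   [ 86.1 -90.2  91.3]
```

```bash
python3 -m crank '[{"tx":40,"ty":-42,"tz":0,"turn":0},{"tx":85,"ty":-90,"tz":0,"turn":0},{"tx":85,"ty":-90,"tz":0,"turn":0},{"tx":85,"ty":-90,"tz":30,"turn":0},{"tx":85,"ty":-90,"tz":30,"turn":0}]'
python3 - <<'E'
from rim import *
st()
pw=cloud("wrist"); rim("wrist",(.464,-.146),.106,pw=pw)
plan((.4242,-.1346,.109),yaw=-17.5)
E
```

```text
time: 18.75
position: [0.4223, -0.135, 0.1685]
tool_rot: [-2.534, -1.855, 0.006]
ft_force: [-0.1, -0.1, 0.8]
grip_width: 0.347
grip_force: 0.0
18.75 [ 0.4223 -0.135   0.1685] F [-0.1 -0.1  0.8] w 30.1 gf 0.0
wrist rim [ 0.4639 -0.1454] 0.041 2474 0.1057 cover [0.07 0.49]
at [ 0.4231 -0.1351  0.1695] yaw -17.6 j7 -8 turn -0.01
   [ 0.9  1.  60.5]
```

```bash
python3 -m crank '[{"tx":1,"ty":0,"tz":25,"turn":0},{"tx":1,"ty":0,"tz":48,"turn":0},{"tx":1,"ty":0,"tz":60,"turn":0},{"tx":1,"ty":0,"tz":60,"turn":0}]' 30 50; python3 -m crank '[{"tx":0,"ty":0,"tz":0,"turn":0},{"tx":0,"ty":0,"tz":0,"turn":0},{"tx":0,"ty":0,"tz":0,"turn":0},{"tx":0,"ty":0,"tz":0,"turn":0},{"tx":0,"ty":0,"tz":0,"turn":0}]' 0 50;python3 -m crank '[{"tx":0,"ty":0,"tz":0,"turn":0},{"tx":0,"ty":0,"tz":0,"turn":0},{"tx":0,"ty":0,"tz":-5,"turn":0},{"tx":0,"ty":0,"tz":-12,"turn":0},{"tx":0,"ty":0,"tz":-20,"turn":0}]' 0 50;  python3 -m crank '[{"tx":0,"ty":0,"tz":-15,"turn":0},{"tx":0,"ty":0,"tz":-30,"turn":0},{"tx":0,"ty":0,"tz":-50,"turn":0},{"tx":0,"ty":0,"tz":-70,"turn":0},{"tx":0,"ty":0,"tz":-70,"turn":0}]'
python3 - <<'E'
from rim import *
s=ctrl.get_state()["position"];st()
for n in("scene","wrist"):
    pw=cloud(n); rim(n,(.464,-.146),s[2]-.006,pw=pw); rim(n,(.464,-.146),.078,pw=pw)
plan((.6265-.040,-.2075+.0126,.19),yaw=-17.5)
E
```

```text
time: 19.3
position: [0.4235, -0.1332, 0.1096]
tool_rot: [2.533, 1.858, -0.002]
ft_force: [-0.9, -0.5, 0.2]
grip_width: 0.342
grip_force: 0.0
time: 19.92
position: [0.4241, -0.1331, 0.1103]
tool_rot: [2.531, 1.858, 0.002]
ft_force: [-0.5, -2.4, 5.9]
grip_width: 0.099
grip_force: 47.4
time: 20.55
position: [0.4226, -0.132, 0.1295]
tool_rot: [-2.53, -1.859, 0.002]
ft_force: [0.0, 0.2, -2.3]
grip_width: 0.098
grip_force: 48.1
time: 21.18
position: [0.4247, -0.1327, 0.2015]
tool_rot: [2.53, 1.859, 0.006]
ft_force: [-0.1, -0.7, -2.0]
grip_width: 0.095
grip_force: 48.4
21.18 [ 0.4247 -0.1327  0.2015] F [-0.1 -0.7 -2. ] w 8.3 gf 48.4
scene rim [ 0.4657 -0.1461] 0.042 162 0.1949 cover [ 0.46 -0.25]
scene rim [ 0.4664 -0.1492] 0.042 219 0.0788 cover [ 0.16 -0.11]
wrist rim [ 0.4631 -0.1431] 0.0414 3759 0.1937 cover [0.13 0.6 ]
wrist rim [ 0.464  -0.1442] 0.0397 812 0.0777 cover [-0.18  0.8 ]
at [ 0.4233 -0.1324  0.1995] yaw -17.4 j7 -9 turn 0.02
   [-10.8 174.4   9.5]
```

```bash
python3 -m crank '[{"tx":-2,"ty":22,"tz":0,"turn":0},{"tx":-4,"ty":58,"tz":0,"turn":0},{"tx":-7,"ty":98,"tz":0,"turn":0},{"tx":-10,"ty":138,"tz":10,"turn":0},{"tx":-12,"ty":168,"tz":30,"turn":0}]'; python3 -m crank '[{"tx":0,"ty":8,"tz":25,"turn":0},{"tx":0,"ty":8,"tz":45,"turn":0},{"tx":0,"ty":8,"tz":65,"turn":0},{"tx":0,"ty":8,"tz":65,"turn":0},{"tx":0,"ty":8,"tz":65,"turn":0}]'
python3 - <<'E'
from rim import *
for i in range(2): st(); pw=cloud("scene")
rim("scene",(.626,-.2075),.1,pw=pw)
plan((.588,-.1965,.06))
E
```

```text
time: 21.9
position: [0.5817, -0.1945, 0.1683]
tool_rot: [2.531, 1.86, -0.002]
ft_force: [-0.9, 0.4, -1.9]
grip_width: 0.096
grip_force: 48.7
time: 22.52
position: [0.5881, -0.1966, 0.1054]
tool_rot: [2.531, 1.859, 0.002]
ft_force: [-0.1, -0.3, -1.4]
grip_width: 0.098
grip_force: 48.7
22.52 [ 0.5881 -0.1966  0.1054] F [-0.1 -0.3 -1.4] w 8.6 gf 48.7
22.57 [ 0.5884 -0.1967  0.1058] F [-1.   0.3 -1.8] w 8.3 gf 48.7
scene rim [ 0.629  -0.2098] 0.0424 177 0.0992 cover [ 0.49 -0.29]
at [ 0.5884 -0.1967  0.1059] yaw -17.4 j7 14 turn 0.0
   [ 0.  -0.6 45.9]
```

```bash
python3 -m crank '[{"tx":0,"ty":0,"tz":20,"turn":0},{"tx":0,"ty":0,"tz":38,"turn":0},{"tx":0,"ty":0,"tz":45,"turn":0},{"tx":0,"ty":0,"tz":48,"turn":0},{"tx":0,"ty":0,"tz":51,"turn":0}]';  python3 -m crank '[{"tx":0,"ty":0,"tz":0,"turn":0},{"tx":0,"ty":0,"tz":0,"turn":0}]'
```

```text
time: 23.25
position: [0.5879, -0.197, 0.0544]
tool_rot: [2.532, 1.859, 0.001]
ft_force: [-4.3, 1.3, 8.3]
grip_width: 0.101
grip_force: 49.5
time: 23.5
position: [0.5883, -0.1971, 0.055]
tool_rot: [2.532, 1.859, 0.002]
ft_force: [-3.7, 2.2, 6.3]
grip_width: 0.098
grip_force: 49.2
```

Contact is made, so I release, lift and return over the stack for the third bowl.

```bash
python3 -m crank '[{"tx":0,"ty":0,"tz":0,"turn":0},{"tx":0,"ty":0,"tz":0,"turn":0},{"tx":0,"ty":0,"tz":0,"turn":0}]' 30; python3 -m crank '[{"tx":0,"ty":0,"tz":-20,"turn":0},{"tx":0,"ty":0,"tz":-60,"turn":0},{"tx":0,"ty":0,"tz":-110,"turn":0},{"tx":3,"ty":-50,"tz":-130,"turn":0},{"tx":7,"ty":-100,"tz":-130,"turn":0}]';python3 -m crank '[{"tx":4,"ty":-40,"tz":0,"turn":0},{"tx":5,"ty":-75,"tz":20,"turn":0},{"tx":5,"ty":-75,"tz":40,"turn":0},{"tx":5,"ty":-75,"tz":40,"turn":0}]'
python3 - <<'E'
from rim import *
st()
for n in("scene","top","wrist"):
    pw=cloud(n); rim(n,(.579,-.332),.05,pw=pw);rim(n,(.626,-.2075),.05,pw=pw); rim(n,(.464,-.146),.078,pw=pw)
    if n=="scene": print([(np.round(r["xyz"],3).tolist(),round(r["confidence"],2)) for r in ctrl.mark_of(n,"bowl4")])
plan((.4242,-.1340,.081),yaw=-17.5)
E
```

```text
time: 23.88
position: [0.5881, -0.1967, 0.0536]
tool_rot: [2.531, 1.859, 0.001]
ft_force: [0.2, -0.7, 0.4]
grip_width: 0.314
grip_force: 0.0
time: 24.5
position: [0.495, -0.1614, 0.1864]
tool_rot: [2.531, 1.855, 0.005]
ft_force: [-0.1, -0.2, 0.7]
grip_width: 0.346
grip_force: 0.0
time: 25.0
position: [0.4236, -0.1329, 0.1437]
tool_rot: [-2.532, -1.858, -0.001]
ft_force: [-0.2, 0.1, 0.6]
grip_width: 0.343
grip_force: 0.0
25.0 [ 0.4236 -0.1329  0.1437] F [-0.2  0.1  0.6] w 29.9 gf 0.0
scene rim [ 0.5818 -0.3353] 0.0418 309 0.0505 cover [ 0.04 -0.01]
scene rim [ 0.6287 -0.2103] 0.0418 313 0.0503 cover [ 0.04 -0.02]
scene rim [ 0.466 -0.149] 0.042 260 0.078 cover [ 0.03 -0.02]
[([0.464, -0.149, 0.032], 0.81), ([0.466, -0.15, 0.001], 0.69), ([0.327, -0.187, 0.004], 0.66), ([0.378, -0.3, -0.005], 0.63), ([0.584, -0.332, -0.001], 0.57), ([0.626, -0.209, 0.0], 0.55)]
top rim [ 0.5795 -0.3336] 0.0418 207 0.0504 cover [0.01 0.01]
top rim [ 0.6263 -0.2088] 0.0418 196 0.0507 cover [-0.01  0.01]
top few 0
wrist rim [ 0.579  -0.3304] 0.0419 420 0.0491 cover [-0.57 -0.58]
wrist rim [ 0.626  -0.2067] 0.0416 2583 0.0493 cover [0.09 0.43]
wrist rim [ 0.4645 -0.1457] 0.041 2304 0.0777 cover [0.06 0.51]
at [ 0.4254 -0.1334  0.1447] yaw -17.5 j7 -8 turn 0.01
   [-0.9 -1.  63.7]
```

```bash
python3 -m crank '[{"tx":0,"ty":0,"tz":25,"turn":0},{"tx":0,"ty":0,"tz":48,"turn":0},{"tx":0,"ty":0,"tz":62,"turn":0},{"tx":0,"ty":0,"tz":62,"turn":0}]' 30 50; python3 -m crank '[{"tx":0,"ty":0,"tz":0,"turn":0},{"tx":0,"ty":0,"tz":0,"turn":0},{"tx":0,"ty":0,"tz":0,"turn":0},{"tx":0,"ty":0,"tz":0,"turn":0},{"tx":0,"ty":0,"tz":0,"turn":0}]' 0 50;python3 -m crank '[{"tx":0,"ty":0,"tz":0,"turn":0},{"tx":0,"ty":0,"tz":0,"turn":0},{"tx":0,"ty":0,"tz":-5,"turn":0},{"tx":0,"ty":0,"tz":-12,"turn":0},{"tx":0,"ty":0,"tz":-20,"turn":0}]' 0 50;  python3 -m crank '[{"tx":0,"ty":0,"tz":-15,"turn":0},{"tx":0,"ty":0,"tz":-35,"turn":0},{"tx":0,"ty":0,"tz":-60,"turn":0},{"tx":0,"ty":0,"tz":-85,"turn":0},{"tx":0,"ty":0,"tz":-85,"turn":0}]'
python3 - <<'E'
from rim import *
s=ctrl.get_state()["position"];st()
for n in("scene","wrist"):
    pw=cloud(n); rim(n,(.464,-.146),s[2]-.006,pw=pw); rim(n,(.464,-.146),.05,pw=pw)
    p,w=pw
    print([(np.round(r["xyz"],4).tolist(),round(r["confidence"],2)) for r in ctrl.mark_of(n,"mat1")])
from mats import *
plan((.630-.038,-.0065+.011,.17),yaw=-17.5)
E
```

```text
time: 25.7
position: [0.424, -0.1331, 0.0812]
tool_rot: [-2.532, -1.859, 0.003]
ft_force: [0.2, 0.5, 0.5]
grip_width: 0.346
grip_force: 0.0
time: 26.32
position: [0.425, -0.1332, 0.0822]
tool_rot: [2.531, 1.859, 0.002]
ft_force: [-1.1, -0.8, 5.5]
grip_width: 0.102
grip_force: 47.4
time: 26.95
position: [0.4238, -0.1324, 0.1016]
tool_rot: [-2.531, -1.859, 0.001]
ft_force: [-0.0, 0.2, -1.7]
grip_width: 0.101
grip_force: 48.2
time: 27.58
position: [0.4258, -0.133, 0.1887]
tool_rot: [2.53, 1.858, 0.007]
ft_force: [-0.3, 0.2, -1.5]
grip_width: 0.104
grip_force: 48.1
27.57 [ 0.4258 -0.133   0.1887] F [-0.3  0.2 -1.5] w 9.1 gf 48.1
scene rim [ 0.4665 -0.1476] 0.0421 172 0.1825 cover [ 0.48 -0.24]
scene rim [ 0.4669 -0.1508] 0.0419 249 0.0504 cover [ 0.02 -0.05]
[([0.579, -0.3304, 0.0016], 0.9), ([0.6254, -0.2088, -0.0053], 0.78), ([0.6318, -0.0076, -0.001], 0.7), ([0.4627, 0.2686, 0.0704], 0.34)]
wrist rim [ 0.463  -0.1447] 0.0416 3653 0.1799 cover [0.12 0.61]
wrist rim [ 0.4648 -0.1465] 0.0402 803 0.0497 cover [-0.16  0.78]
[([0.6327, -0.0064, 0.0002], 0.55)]
mat (0.625, -0.209) 2513 0.05989494174718857 [ 0.6254 -0.2069] 0.058 235
mat (0.627, -0.006) 6556 0.059802643954753876 [ 0.6303 -0.0076] 0.0587 264
mat (0.58, -0.332) 540 0.0483362041413784 [ 0.6005 -0.2937] 0.033 0
at [ 0.4236 -0.1327  0.1855] yaw -17.4 j7 -10 turn 0.02
   [181.3 119.7  15.2]
```

```bash
python3 -m crank '[{"tx":20,"ty":13,"tz":0,"turn":0},{"tx":55,"ty":36,"tz":0,"turn":0},{"tx":95,"ty":62,"tz":0,"turn":0},{"tx":135,"ty":88,"tz":0,"turn":0},{"tx":165,"ty":108,"tz":10,"turn":0}]'; python3 -m crank '[{"tx":16,"ty":11,"tz":20,"turn":0},{"tx":16,"ty":11,"tz":45,"turn":0},{"tx":16,"ty":11,"tz":70,"turn":0},{"tx":16,"ty":11,"tz":70,"turn":0},{"tx":16,"ty":11,"tz":70,"turn":0}]'
python3 - <<'E'
from rim import *
for i in range(2): st(); pw=cloud("scene")
rim("scene",(.630,-.007),.1,pw=pw)
plan((.5925,.0045,.0555))
E
```

```text
time: 28.45
position: [0.5783, -0.0056, 0.1756]
tool_rot: [2.53, 1.862, -0.001]
ft_force: [-0.8, -0.8, -2.4]
grip_width: 0.105
grip_force: 48.1
time: 29.08
position: [0.5923, 0.0041, 0.1069]
tool_rot: [2.532, 1.859, 0.0]
ft_force: [0.6, -0.3, -0.8]
grip_width: 0.104
grip_force: 48.2
29.07 [0.5923 0.0041 0.1069] F [ 0.6 -0.3 -0.8] w 9.0 gf 48.2
29.12 [0.5927 0.0042 0.1074] F [ 0.6 -0.5 -1.1] w 9.0 gf 48.2
scene rim [ 0.6333 -0.011 ] 0.0421 195 0.1009 cover [ 0.28 -0.36]
at [0.5929 0.0042 0.1077] yaw -17.4 j7 -7 turn 0.0
   [ 0.1 -0.5 52.2]
```

```bash
python3 -m crank '[{"tx":0,"ty":0,"tz":20,"turn":0},{"tx":0,"ty":0,"tz":38,"turn":0},{"tx":0,"ty":0,"tz":46,"turn":0},{"tx":0,"ty":0,"tz":49,"turn":0},{"tx":0,"ty":0,"tz":52,"turn":0}]';  python3 -m crank '[{"tx":0,"ty":0,"tz":1,"turn":0},{"tx":0,"ty":0,"tz":1,"turn":0}]'; python3 -m crank '[{"tx":0,"ty":0,"tz":0,"turn":0},{"tx":0,"ty":0,"tz":0,"turn":0},{"tx":0,"ty":0,"tz":0,"turn":0}]' 30;  python3 -m crank '[{"tx":0,"ty":0,"tz":-20,"turn":0},{"tx":0,"ty":0,"tz":-60,"turn":0},{"tx":0,"ty":0,"tz":-110,"turn":0},{"tx":0,"ty":0,"tz":-150,"turn":0},{"tx":0,"ty":0,"tz":-170,"turn":0}]'
python3 - <<'E'
from rim import *
st()
for n in("scene","top","wrist"):
    pw=cloud(n); rim(n,(.63,-.007),.05,pw=pw); rim(n,(.579,-.332),.05,pw=pw);rim(n,(.626,-.2075),.05,pw=pw)
    print([(np.round(r["xyz"],4).tolist(),round(r["confidence"],2)) for r in ctrl.mark_of(n,"cake1")])
plan((.4645,.269,.2),(.5245,.2195,.2),yaw=-39.8)
E
```

```text
time: 29.8
position: [0.5923, 0.0043, 0.055]
tool_rot: [-2.532, -1.86, -0.001]
ft_force: [-3.9, 0.5, 5.7]
grip_width: 0.102
grip_force: 48.6
time: 30.05
position: [0.5924, 0.0043, 0.0547]
tool_rot: [-2.532, -1.859, -0.002]
ft_force: [-3.2, 0.5, 6.5]
grip_width: 0.103
grip_force: 48.7
time: 30.42
position: [0.5924, 0.0043, 0.0536]
tool_rot: [2.532, 1.86, 0.001]
ft_force: [1.1, 0.6, 1.0]
grip_width: 0.313
grip_force: 0.0
time: 31.05
position: [0.5932, 0.0039, 0.2272]
tool_rot: [2.531, 1.858, 0.007]
ft_force: [-0.5, 0.6, 0.0]
grip_width: 0.346
grip_force: 0.0
31.05 [0.5932 0.0039 0.2272] F [-0.5  0.6  0. ] w 30.1 gf 0.0
scene rim [ 0.6326 -0.0112] 0.042 287 0.0501 cover [ 0.03 -0.02]
scene rim [ 0.5819 -0.3353] 0.0419 312 0.0506 cover [ 0.04 -0.01]
scene rim [ 0.6287 -0.2103] 0.0419 317 0.0505 cover [ 0.03 -0.02]
[([0.4644, 0.2667, 0.044], 0.73), ([0.5288, 0.2227, 0.0423], 0.69), ([0.6298, -0.0069, 0.0025], 0.69), ([0.4052, 0.3172, 0.0448], 0.63)]
top rim [ 0.6301 -0.0108] 0.0409 77 0.0512 cover [-0.21 -0.72]
top rim [ 0.5795 -0.3335] 0.0417 207 0.051 cover [ 0.02 -0.02]
top rim [ 0.6264 -0.2088] 0.0417 198 0.0503 cover [0.01 0.01]
[([0.4029, 0.3203, 0.0394], 0.6), ([0.4638, 0.2736, 0.0411], 0.56), ([0.5247, 0.2208, 0.0406], 0.55)]
wrist rim [ 0.6315 -0.0081] 0.0415 1758 0.0497 cover [0.03 0.01]
wrist few 0
wrist few 0
[]
at [0.591  0.0045 0.2217] yaw -17.4 j7 -11 turn 4.48
   [ 214.6 -199.8   22. ]
   [ 185.3 -127.7   21.8]
```

```bash
python3 -m crank '[{"tx":45,"ty":-30,"tz":0,"turn":1.5},{"tx":85,"ty":-58,"tz":0,"turn":3},{"tx":130,"ty":-88,"tz":0,"turn":4.5},{"tx":185,"ty":-127,"tz":0,"turn":4.5},{"tx":185,"ty":-127,"tz":20,"turn":4.5}]' 64 20; python3 -m crank '[{"tx":0,"ty":0,"tz":0,"turn":0},{"tx":0,"ty":0,"tz":0,"turn":0}]'
cat > cake.py <<'E'
from h import *
def cakes(n,pw=None):
    p,w=pw or cloud(n); x,y,z=w[...,0],w[...,1],w[...,2]; r=p.astype(int)
    for c in((.5245,.2195),(.4645,.269),(.4045,.319)):
        a=(np.hypot(x-c[0],y-c[1])<.035)&(z>.072)&(z<.1)&(r[...,0]>r[...,2]+15)
        if a.sum()<40: print(n,"few",c,a.sum()); continue
        q=w[a]; print(n,c,a.sum(),"mean",q.mean(0).round(4),"enc",np.round(cv2.minEnclosingCircle(np.float32(q[:,:2]))[0],4),"top",np.percentile(q[:,2],98).round(4))
E
python3 - <<'E'
from cake import *
st()
for n in("wrist","scene","top"):
    pw=cloud(n); cakes(n,pw)
    if n=="wrist":
        cv2.imwrite("pics/w4.png",pw[0][:,:,::-1])
        print([(np.round(r["xyz"],4).tolist(),round(r["confidence"],2)) for r in ctrl.mark_of(n,"cake1")])
plan((.5245,.2200,.2),(.5245,.2200,.087),yaw=-39.8)
E
```

```text
time: 31.98
position: [0.5238, 0.2258, 0.2025]
tool_rot: [-2.837, -1.343, 0.0]
ft_force: [-0.5, -1.2, 0.2]
grip_width: 0.724
grip_force: 0.0
time: 32.22
position: [0.5266, 0.2173, 0.2034]
tool_rot: [2.847, 1.326, -0.001]
ft_force: [-0.1, 0.2, 0.1]
grip_width: 0.735
grip_force: 0.0
32.23 [0.5266 0.2173 0.2034] F [-0.1  0.2  0.1] w 63.9 gf 0.0
wrist (0.5245, 0.2195) 1870 mean [0.5272 0.2198 0.091 ] enc [0.5256 0.2179] top 0.0949
wrist (0.4645, 0.269) 1958 mean [0.4695 0.2668 0.0904] enc [0.4657 0.2664] top 0.095
wrist (0.4045, 0.319) 2063 mean [0.4112 0.3159 0.0895] enc [0.405  0.3165] top 0.0951
[([0.4012, 0.3198, 0.0468], 0.93), ([0.4627, 0.269, 0.0422], 0.84), ([0.525, 0.2174, 0.0365], 0.74), ([0.5324, 0.3429, 0.2252], 0.41)]
scene (0.5245, 0.2195) 167 mean [0.5316 0.2103 0.0887] enc [0.5285 0.2159] top 0.0976
scene (0.4645, 0.269) 107 mean [0.472  0.254  0.0868] enc [0.4689 0.2619] top 0.0972
scene few (0.4045, 0.319) 0
top (0.5245, 0.2195) 157 mean [0.5236 0.2135 0.0919] enc [0.5249 0.2158] top 0.0984
top (0.4645, 0.269) 78 mean [0.4658 0.2526 0.0913] enc [0.4663 0.2577] top 0.098
top few (0.4045, 0.319) 0
at [0.5269 0.2178 0.2041] yaw -40.0 j7 -58 turn -0.04
   [ 0.1 -3.2  4.1]
   [ -0.   -3.3 117.1]
```

View pics/w4.png

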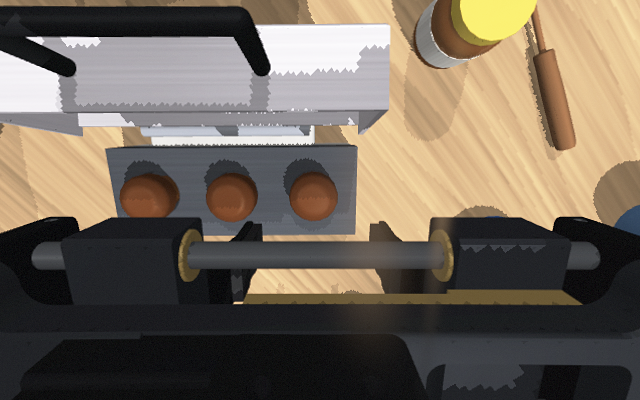

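Wrist view: cakes at (313,197), (232,197) and (150,197), with the lid behind and clear of the gripper. I grasp the nearest one, cake1.

```bash
python3 -m crank '[{"tx":0,"ty":-2,"tz":40,"turn":0},{"tx":0,"ty":-2,"tz":80,"turn":0},{"tx":0,"ty":-2,"tz":105,"turn":0},{"tx":0,"ty":-2,"tz":115,"turn":0},{"tx":0,"ty":-2,"tz":115,"turn":0}]' 64 25; python3 -m crank '[{"tx":0,"ty":0,"tz":0,"turn":0},{"tx":0,"ty":0,"tz":0,"turn":0},{"tx":0,"ty":0,"tz":0,"turn":0},{"tx":0,"ty":0,"tz":0,"turn":0}]' 0 25;  python3 -m crank '[{"tx":0,"ty":0,"tz":-8,"turn":0},{"tx":0,"ty":0,"tz":-20,"turn":0},{"tx":0,"ty":0,"tz":-40,"turn":0},{"tx":0,"ty":0,"tz":-60,"turn":0},{"tx":0,"ty":0,"tz":-60,"turn":0}]';python3 - <<'E'
from rim import *
st()
pw=cloud("scene"); rim("scene",(.63,-.007),.05,pw=pw); rim("scene",(.579,-.332),.05,pw=pw);rim("scene",(.626,-.2075),.05,pw=pw)
print([(np.round(r["xyz"],4).tolist(),round(r["confidence"],2)) for r in ctrl.mark_of("scene","cake1")])
pw=cloud("wrist");rim("wrist",(.63,-.007),.05,pw=pw)
plan((.6305,-.0085,.15),(.6305,-.0085,.074))
E
```

```text
time: 33.05
position: [0.5249, 0.2198, 0.0888]
tool_rot: [2.846, 1.329, -0.0]
ft_force: [0.2, -0.7, -0.3]
grip_width: 0.737
grip_force: 0.0
time: 33.55
position: [0.5252, 0.2204, 0.0894]
tool_rot: [-2.846, -1.33, -0.002]
ft_force: [-0.5, 0.2, 4.1]
grip_width: 0.514
grip_force: 25.0
time: 34.17
position: [0.5262, 0.2208, 0.1512]
tool_rot: [-2.845, -1.33, -0.007]
ft_force: [-0.1, -0.2, -1.0]
grip_width: 0.511
grip_force: 25.0
34.17 [0.5262 0.2208 0.1512] F [-0.1 -0.2 -1. ] w 44.4 gf 25.0
scene rim [ 0.6328 -0.0111] 0.0419 284 0.05 cover [ 0.01 -0.01]
scene rim [ 0.5819 -0.3354] 0.0419 309 0.051 cover [ 0.04 -0.  ]
scene rim [ 0.6286 -0.2102] 0.0417 310 0.0505 cover [ 0.03 -0.01]
[([0.527, 0.2219, 0.104], 0.57), ([0.4669, -0.1489, 0.003], 0.26)]
wrist rim [0. 0.] 0.0 250 0.0491 cover [1.   0.05]
at [0.5243 0.2202 0.1483] yaw -39.9 j7 -56 turn 0.0
   [-107.3  228.1   -1.8]
   [-107.3  228.2   74.2]
```

```bash
python3 -m crank '[{"tx":-12,"ty":25,"tz":0,"turn":0},{"tx":-32,"ty":68,"tz":0,"turn":0},{"tx":-55,"ty":117,"tz":0,"turn":0},{"tx":-80,"ty":170,"tz":0,"turn":0},{"tx":-100,"ty":212,"tz":0,"turn":0}]';python3 -m crank '[{"tx":-8,"ty":16,"tz":0,"turn":0},{"tx":-8,"ty":16,"tz":0,"turn":0},{"tx":-8,"ty":16,"tz":20,"turn":0},{"tx":-8,"ty":16,"tz":35,"turn":0},{"tx":-8,"ty":16,"tz":35,"turn":0}]';python3 - <<'E'
from rim import *
for i in range(3): st(); pw=cloud("scene")
rim("scene",(.63,-.007),.05,pw=pw)
print([(np.round(r["xyz"],4).tolist(),round(r["confidence"],2)) for r in ctrl.mark_of("scene","cake1")])
plan((.631,-.0088,.074))
E
```

```text
time: 34.95
position: [0.6232, 0.0048, 0.1477]
tool_rot: [2.847, 1.328, -0.002]
ft_force: [0.3, 0.3, -1.1]
grip_width: 0.514
grip_force: 25.0
time: 35.58
position: [0.6285, -0.0073, 0.1112]
tool_rot: [-2.843, -1.332, 0.006]
ft_force: [0.8, 0.7, -0.2]
grip_width: 0.508
grip_force: 25.0
35.58 [ 0.6285 -0.0073  0.1112] F [ 0.8  0.7 -0.2] w 44.2 gf 25.0
35.62 [ 0.6294 -0.0078  0.1124] F [0.4 0.4 0.1] w 44.7 gf 25.0
35.67 [ 0.6301 -0.0083  0.1132] F [-0.2  0.1 -0.1] w 44.4 gf 25.0
scene rim [ 0.6325 -0.0106] 0.0423 154 0.0505 cover [ 0.5  -0.36]
[([0.4054, 0.3225, 0.0422], 0.73), ([0.4643, 0.2648, 0.0467], 0.59)]
at [ 0.6307 -0.0088  0.1141] yaw -39.9 j7 -26 turn 0.0
   [ 0.2  0.3 40.1]
```

```bash
python3 -m crank '[{"tx":0,"ty":0,"tz":15,"turn":0},{"tx":0,"ty":0,"tz":28,"turn":0},{"tx":0,"ty":0,"tz":35,"turn":0},{"tx":0,"ty":0,"tz":38,"turn":0},{"tx":0,"ty":0,"tz":38,"turn":0}]';python3 -m crank '[{"tx":0,"ty":0,"tz":1,"turn":0},{"tx":0,"ty":0,"tz":1,"turn":0}]'
```

```text
time: 36.4
position: [0.6303, -0.0091, 0.0754]
tool_rot: [2.846, 1.33, -0.0]
ft_force: [0.1, -0.6, -1.1]
grip_width: 0.514
grip_force: 25.0
time: 36.65
position: [0.6305, -0.0089, 0.0748]
tool_rot: [2.846, 1.33, 0.001]
ft_force: [-0.9, 0.6, -0.1]
grip_width: 0.514
grip_force: 25.0
```

```bash
python3 -m crank '[{"tx":0,"ty":0,"tz":1,"turn":0},{"tx":0,"ty":0,"tz":1.5,"turn":0}]';python3 -m crank '[{"tx":0,"ty":0,"tz":0,"turn":0},{"tx":0,"ty":0,"tz":0,"turn":0},{"tx":0,"ty":0,"tz":0,"turn":0},{"tx":0,"ty":0,"tz":0,"turn":0}]' 64;python3 -m crank '[{"tx":0,"ty":0,"tz":-20,"turn":0},{"tx":0,"ty":0,"tz":-60,"turn":0},{"tx":0,"ty":0,"tz":-100,"turn":0},{"tx":35,"ty":-45,"tz":-125,"turn":0},{"tx":60,"ty":-90,"tz":-125,"turn":0}]'
python3 - <<'E'
from rim import *
st()
for n in("scene","top"):
    pw=cloud(n)
    rim(n,(.63,-.007),.05,pw=pw); rim(n,(.579,-.332),.05,pw=pw);rim(n,(.626,-.2075),.05,pw=pw)
    print([(np.round(r["xyz"],4).tolist(),round(r["confidence"],2)) for r in ctrl.mark_of(n,"cake1")])
plan((.465,.2685,.2),(.465,.2685,.0885),yaw=-39.8)
E
```

```text
time: 36.9
position: [0.6306, -0.009, 0.0744]
tool_rot: [-2.846, -1.33, -0.001]
ft_force: [-2.9, 0.7, 7.4]
grip_width: 0.512
grip_force: 25.0
time: 37.4
position: [0.6302, -0.0089, 0.0729]
tool_rot: [-2.846, -1.33, 0.0]
ft_force: [0.2, 0.4, -1.1]
grip_width: 0.731
grip_force: 0.0
time: 38.02
position: [0.6016, 0.0958, 0.2022]
tool_rot: [2.847, 1.327, 0.011]
ft_force: [-0.4, 1.3, -1.4]
grip_width: 0.732
grip_force: 0.0
38.02 [0.6016 0.0958 0.2022] F [-0.4  1.3 -1.4] w 63.7 gf 0.0
scene rim [ 0.6323 -0.0107] 0.0423 256 0.05 cover [ 0.1  -0.07]
scene rim [ 0.5817 -0.3354] 0.0419 317 0.0505 cover [ 0.03 -0.01]
scene rim [ 0.6285 -0.2102] 0.0419 309 0.0501 cover [ 0.04 -0.03]
[([0.6318, -0.0027, 0.0259], 0.66), ([0.6477, 0.4348, 0.003], 0.49), ([0.4647, 0.2667, 0.0432], 0.47)]
top rim [ 0.6308 -0.0096] 0.042 202 0.0506 cover [0.02 0.02]
top rim [ 0.5797 -0.3333] 0.0419 205 0.0506 cover [0.01 0.03]
top rim [ 0.6262 -0.2088] 0.0418 202 0.0511 cover [0.01 0.02]
[([0.6277, -0.0058, 0.0285], 0.73), ([0.4012, 0.3184, 0.0426], 0.67), ([0.4622, 0.2698, 0.043], 0.54)]
at [0.5997 0.0962 0.1993] yaw -39.7 j7 -40 turn 0.01
   [  46.4 -213.8   -0.7]
   [  46.2 -213.8  110.8]
```

```bash
python3 -m crank '[{"tx":10,"ty":-50,"tz":0,"turn":0},{"tx":22,"ty":-105,"tz":0,"turn":0},{"tx":34,"ty":-160,"tz":0,"turn":0},{"tx":46,"ty":-214,"tz":0,"turn":0},{"tx":46,"ty":-214,"tz":40,"turn":0}]' 64 25;python3 -m crank '[{"tx":0,"ty":0,"tz":20,"turn":0},{"tx":0,"ty":0,"tz":20,"turn":0}]'
python3 - <<'E'
from rim import *
for i in range(4): st(); pw=cloud("wrist")
plan((.4652,.269,.0885),yaw=-39.8)
E
```

```text
time: 38.85
position: [0.4651, 0.2722, 0.1607]
tool_rot: [-2.838, -1.337, -0.01]
ft_force: [0.4, -0.5, -1.2]
grip_width: 0.735
grip_force: 0.0
time: 39.1
position: [0.4653, 0.265, 0.1373]
tool_rot: [2.847, 1.325, -0.004]
ft_force: [0.7, 0.5, -0.5]
grip_width: 0.733
grip_force: 0.0
39.1 [0.4653 0.265  0.1373] F [ 0.7  0.5 -0.5] w 63.8 gf 0.0
39.15 [0.466  0.2657 0.1384] F [ 1.3 -0.3  0.3] w 64.3 gf 0.0
39.2 [0.4665 0.2662 0.1391] F [ 0.5 -0.6 -0. ] w 63.4 gf 0.0
39.25 [0.4665 0.2667 0.1394] F [-0.1  0.8 -0.5] w 63.3 gf 0.0
at [0.4665 0.267  0.1395] yaw -40.0 j7 -66 turn -0.04
   [ 0.6 -2.3 51. ]
```

```bash
python3 -m crank '[{"tx":0,"ty":-2,"tz":20,"turn":0},{"tx":0,"ty":-2,"tz":40,"turn":0},{"tx":0,"ty":-2,"tz":50,"turn":0},{"tx":0,"ty":-2,"tz":50,"turn":0}]' 64 25; python3 -m crank '[{"tx":0,"ty":0,"tz":0,"turn":0},{"tx":0,"ty":0,"tz":0,"turn":0},{"tx":0,"ty":0,"tz":0,"turn":0},{"tx":0,"ty":0,"tz":0,"turn":0}]' 0 25;  python3 -m crank '[{"tx":0,"ty":0,"tz":-8,"turn":0},{"tx":0,"ty":0,"tz":-20,"turn":0},{"tx":0,"ty":0,"tz":-40,"turn":0},{"tx":0,"ty":0,"tz":-75,"turn":0},{"tx":0,"ty":0,"tz":-75,"turn":0}]';python3 - <<'E'
from rim import *
st()
pw=cloud("scene"); rim("scene",(.579,-.332),.05,pw=pw);rim("scene",(.626,-.2075),.05,pw=pw)
print([(np.round(r["xyz"],4).tolist(),round(r["confidence"],2)) for r in ctrl.mark_of("scene","cake1")]);st()
plan((.56,.12,.165),(.6265,-.2083,.165))
E
```

```text
time: 39.8
position: [0.4637, 0.2684, 0.0881]
tool_rot: [2.846, 1.329, -0.0]
ft_force: [0.2, 0.3, 0.4]
grip_width: 0.737
grip_force: 0.0
time: 40.3
position: [0.464, 0.2689, 0.0887]
tool_rot: [-2.846, -1.33, -0.002]
ft_force: [0.4, -0.0, 3.6]
grip_width: 0.511
grip_force: 25.0
time: 40.92
position: [0.4654, 0.2697, 0.1663]
tool_rot: [-2.844, -1.329, -0.009]
ft_force: [0.3, -0.4, -0.7]
grip_width: 0.511
grip_force: 25.0
40.92 [0.4654 0.2697 0.1663] F [ 0.3 -0.4 -0.7] w 44.4 gf 25.0
scene rim [ 0.5818 -0.3354] 0.0418 306 0.0507 cover [0.03 0.  ]
scene rim [ 0.6287 -0.2103] 0.0418 313 0.0507 cover [ 0.03 -0.03]
[([0.6313, -0.0085, 0.0278], 0.6), ([0.4637, 0.2673, 0.1216], 0.4), ([0.6271, -0.009, 0.0013], 0.28)]
41.02 [0.4635 0.2688 0.1634] F [-0.7  0.5 -1.2] w 44.5 gf 25.0
at [0.4635 0.2688 0.1634] yaw -39.9 j7 -67 turn 0.0
   [-52.2 169.5  -1.7]
   [-261.4  431.1   -2. ]
```

```bash
python3 -m crank '[{"tx":-12,"ty":20,"tz":0,"turn":0},{"tx":-38,"ty":63,"tz":0,"turn":0},{"tx":-65,"ty":107,"tz":0,"turn":0},{"tx":-92,"ty":152,"tz":0,"turn":0},{"tx":-120,"ty":198,"tz":0,"turn":0}]';python3 -m crank '[{"tx":-28,"ty":46,"tz":0,"turn":0},{"tx":-56,"ty":92,"tz":0,"turn":0},{"tx":-84,"ty":139,"tz":0,"turn":0},{"tx":-112,"ty":185,"tz":0,"turn":0},{"tx":-133,"ty":220,"tz":0,"turn":0}]';python3 -m crank '[{"tx":-8,"ty":13,"tz":0,"turn":0},{"tx":-8,"ty":13,"tz":20,"turn":0},{"tx":-8,"ty":13,"tz":45,"turn":0},{"tx":-8,"ty":13,"tz":50,"turn":0},{"tx":-8,"ty":13,"tz":50,"turn":0}]'
python3 - <<'E'
from rim import *
for i in range(5): pw=cloud("scene")
st();rim("scene",(.626,-.2075),.05,pw=pw)
plan((.6265,-.2083,.0745))
E
```

```text
time: 41.65
position: [0.5379, 0.0482, 0.162]
tool_rot: [-2.845, -1.331, 0.002]
ft_force: [0.5, -0.0, -0.6]
grip_width: 0.512
grip_force: 25.0
time: 42.28
position: [0.6212, -0.196, 0.1615]
tool_rot: [-2.847, -1.327, 0.004]
ft_force: [0.6, 0.8, -1.0]
grip_width: 0.512
grip_force: 25.0
time: 42.9
position: [0.6266, -0.2062, 0.1124]
tool_rot: [-2.844, -1.332, 0.001]
ft_force: [0.3, -0.0, 0.0]
grip_width: 0.513
grip_force: 25.0
43.15 [ 0.6272 -0.208   0.114 ] F [ 0.  -0.4 -0.5] w 44.8 gf 25.0
scene rim [ 0.6285 -0.2101] 0.0422 190 0.0506 cover [ 0.53 -0.07]
at [ 0.6272 -0.208   0.114 ] yaw -39.9 j7 -5 turn 0.0
   [-0.7 -0.4 39.5]
```

```bash
python3 -m crank '[{"tx":0,"ty":0,"tz":15,"turn":0},{"tx":0,"ty":0,"tz":28,"turn":0},{"tx":0,"ty":0,"tz":36,"turn":0},{"tx":0,"ty":0,"tz":39,"turn":0},{"tx":0,"ty":0,"tz":40,"turn":0}]';python3 -m crank '[{"tx":0,"ty":0,"tz":0.5,"turn":0},{"tx":0,"ty":0,"tz":0.5,"turn":0}]'
```

```text
time: 43.78
position: [0.6263, -0.208, 0.0737]
tool_rot: [-2.845, -1.329, 0.001]
ft_force: [-3.9, 2.6, 9.6]
grip_width: 0.515
grip_force: 25.0
time: 44.02
position: [0.6264, -0.2082, 0.0737]
tool_rot: [-2.845, -1.329, 0.0]
ft_force: [-4.3, 2.3, 6.6]
grip_width: 0.511
grip_force: 25.0
```

```bash
python3 -m crank '[{"tx":0,"ty":0,"tz":0,"turn":0},{"tx":0,"ty":0,"tz":0,"turn":0},{"tx":0,"ty":0,"tz":0,"turn":0},{"tx":0,"ty":0,"tz":0,"turn":0}]' 64;python3 -m crank '[{"tx":0,"ty":0,"tz":-20,"turn":0},{"tx":0,"ty":0,"tz":-60,"turn":0},{"tx":0,"ty":0,"tz":-100,"turn":0},{"tx":30,"ty":-45,"tz":-125,"turn":0},{"tx":60,"ty":-95,"tz":-125,"turn":0}]'; python3 -m crank '[{"tx":28,"ty":-52,"tz":0,"turn":0},{"tx":56,"ty":-104,"tz":0,"turn":0},{"tx":84,"ty":-156,"tz":0,"turn":0},{"tx":112,"ty":-208,"tz":0,"turn":0},{"tx":140,"ty":-260,"tz":0,"turn":0}]';python3 - <<'E'
from rim import *
for n in("scene","top"):
    pw=cloud(n)
    rim(n,(.63,-.007),.05,pw=pw); rim(n,(.579,-.332),.05,pw=pw);rim(n,(.626,-.2075),.05,pw=pw)
    print([(np.round(r["xyz"],4).tolist(),round(r["confidence"],2)) for r in ctrl.mark_of(n,"cake1")])
st()
plan((.4045,.3185,.2),(.4045,.3185,.0885),yaw=-39.8)
E
```

```text
time: 44.52
position: [0.6267, -0.2081, 0.0724]
tool_rot: [-2.846, -1.33, 0.0]
ft_force: [-0.2, 0.6, 0.3]
grip_width: 0.73
grip_force: 0.0
time: 45.15
position: [0.5937, -0.102, 0.2014]
tool_rot: [2.845, 1.324, 0.009]
ft_force: [0.5, 1.5, -0.9]
grip_width: 0.737
grip_force: 0.0
time: 45.78
position: [0.4824, 0.1745, 0.1992]
tool_rot: [-2.845, -1.328, -0.004]
ft_force: [-0.6, 0.9, 0.3]
grip_width: 0.733
grip_force: 0.0
scene rim [ 0.6322 -0.0108] 0.0424 253 0.0503 cover [ 0.09 -0.08]
scene rim [ 0.5818 -0.3354] 0.042 312 0.0508 cover [ 0.04 -0.01]
scene rim [ 0.6284 -0.2101] 0.0421 289 0.0507 cover [ 0.1  -0.03]
[([0.6323, -0.0083, 0.0283], 0.74), ([0.625, -0.2102, 0.029], 0.58), ([0.4035, 0.3258, 0.0429], 0.58)]
top rim [ 0.631  -0.0097] 0.042 201 0.0505 cover [ 0.03 -0.01]
top rim [ 0.5795 -0.3335] 0.0418 208 0.0507 cover [-0.  0.]
top rim [ 0.6264 -0.2088] 0.0418 196 0.0504 cover [-0.   -0.01]
[([0.6242, -0.0057, 0.0243], 0.69), ([0.6249, -0.2059, 0.0278], 0.49)]
45.98 [0.4828 0.1739 0.1987] F [-0.2 -0.5  0.5] w 63.8 gf 0.0
at [0.4828 0.1739 0.1987] yaw -39.8 j7 -60 turn 0.01
   [  61.1 -152.6   -1.3]
   [  60.9 -152.6  110.2]
```

```bash
python3 -m crank '[{"tx":22,"ty":-52,"tz":0,"turn":0},{"tx":43,"ty":-104,"tz":0,"turn":0},{"tx":61,"ty":-152,"tz":0,"turn":0},{"tx":61,"ty":-152,"tz":30,"turn":0},{"tx":61,"ty":-152,"tz":60,"turn":0}]' 64 25;python3 -m crank '[{"tx":0,"ty":0,"tz":0,"turn":0},{"tx":0,"ty":0,"tz":0,"turn":0},{"tx":0,"ty":0,"tz":0,"turn":0}]'
python3 - <<'E'
from rim import *
for i in range(3): st(); pw=cloud("wrist")
plan((.4045,.3185,.0885),yaw=-39.8)
E
```

```text
time: 46.6
position: [0.407, 0.3165, 0.1379]
tool_rot: [-2.847, -1.327, -0.003]
ft_force: [0.1, -0.4, 0.7]
grip_width: 0.736
grip_force: 0.0
time: 46.98
position: [0.4065, 0.3176, 0.1392]
tool_rot: [-2.846, -1.328, -0.004]
ft_force: [-0.2, -0.0, 0.5]
grip_width: 0.735
grip_force: 0.0
46.98 [0.4065 0.3176 0.1392] F [-0.2 -0.   0.5] w 63.9 gf 0.0
47.02 [0.4063 0.3177 0.1389] F [-0.5  0.3  0.6] w 63.8 gf 0.0
47.08 [0.406  0.3177 0.1387] F [-0.1 -0.1 -1. ] w 64.2 gf 0.0
at [0.4058 0.3177 0.1384] yaw -39.9 j7 -76 turn -0.02
   [-0.2 -1.5 49.9]
```

```bash
python3 -m crank '[{"tx":0,"ty":-1,"tz":20,"turn":0},{"tx":0,"ty":-1,"tz":40,"turn":0},{"tx":0,"ty":-1,"tz":50,"turn":0},{"tx":0,"ty":-1,"tz":50,"turn":0}]' 64 25; python3 -m crank '[{"tx":0,"ty":0,"tz":0,"turn":0},{"tx":0,"ty":0,"tz":0,"turn":0},{"tx":0,"ty":0,"tz":0,"turn":0},{"tx":0,"ty":0,"tz":0,"turn":0}]' 0 25;  python3 -m crank '[{"tx":0,"ty":0,"tz":-8,"turn":0},{"tx":0,"ty":0,"tz":-20,"turn":0},{"tx":0,"ty":0,"tz":-40,"turn":0},{"tx":0,"ty":0,"tz":-75,"turn":0},{"tx":0,"ty":0,"tz":-75,"turn":0}]';python3 - <<'E'
from rim import *
st()
pw=cloud("scene"); rim("scene",(.579,-.332),.05,pw=pw);rim("scene",(.626,-.2075),.05,pw=pw);rim("scene",(.63,-.009),.05,pw=pw)
cloud("top");st()
plan((.580,-.3335,.165))
E
```

```text
time: 47.62
position: [0.4043, 0.3178, 0.0873]
tool_rot: [2.846, 1.33, -0.001]
ft_force: [-0.1, -0.3, 0.4]
grip_width: 0.733
grip_force: 0.0
time: 48.12
position: [0.4048, 0.3184, 0.0882]
tool_rot: [-2.846, -1.33, -0.001]
ft_force: [-0.3, 0.1, 4.0]
grip_width: 0.512
grip_force: 25.0
time: 48.75
position: [0.4062, 0.3194, 0.1658]
tool_rot: [-2.843, -1.329, -0.009]
ft_force: [-0.0, 0.9, -0.7]
grip_width: 0.513
grip_force: 25.0
48.75 [0.4062 0.3194 0.1658] F [-0.   0.9 -0.7] w 44.6 gf 25.0
scene rim [ 0.5817 -0.3355] 0.0421 316 0.0506 cover [ 0.05 -0.02]
scene rim [ 0.6285 -0.2103] 0.042 293 0.0504 cover [ 0.1  -0.04]
scene rim [ 0.6324 -0.0108] 0.0423 253 0.0504 cover [ 0.1  -0.06]
48.85 [0.4044 0.3181 0.1629] F [ 0.   0.  -0.7] w 44.6 gf 25.0
at [0.4044 0.3181 0.1629] yaw -39.9 j7 -77 turn 0.0
   [-387.3  552.7   -2.7]
```

```bash
python3 -m crank '[{"tx":-12,"ty":18,"tz":0,"turn":0},{"tx":-38,"ty":54,"tz":0,"turn":0},{"tx":-66,"ty":94,"tz":0,"turn":0},{"tx":-94,"ty":134,"tz":0,"turn":0},{"tx":-122,"ty":174,"tz":0,"turn":0}]';python3 -m crank '[{"tx":-28,"ty":40,"tz":0,"turn":0},{"tx":-56,"ty":80,"tz":0,"turn":0},{"tx":-84,"ty":120,"tz":0,"turn":0},{"tx":-112,"ty":160,"tz":0,"turn":0},{"tx":-140,"ty":200,"tz":0,"turn":0}]';python3 -m crank '[{"tx":-28,"ty":40,"tz":0,"turn":0},{"tx":-56,"ty":80,"tz":0,"turn":0},{"tx":-84,"ty":120,"tz":0,"turn":0},{"tx":-108,"ty":155,"tz":0,"turn":0},{"tx":-124,"ty":177,"tz":0,"turn":0}]';python3 -m crank '[{"tx":0,"ty":0,"tz":10,"turn":0},{"tx":0,"ty":0,"tz":30,"turn":0},{"tx":0,"ty":0,"tz":48,"turn":0},{"tx":0,"ty":0,"tz":48,"turn":0},{"tx":0,"ty":0,"tz":48,"turn":0}]'
python3 - <<'E'
from rim import *
for i in range(5): pw=cloud("scene")
st();rim("scene",(.58,-.3335),.05,pw=pw)
plan((.580,-.3335,.074))
E
```

```text
time: 49.48
position: [0.4592, 0.1093, 0.1616]
tool_rot: [-2.847, -1.328, 0.003]
ft_force: [1.1, -0.0, -0.7]
grip_width: 0.512
grip_force: 25.0
time: 50.1
position: [0.5221, -0.1256, 0.1619]
tool_rot: [-2.846, -1.328, 0.002]
ft_force: [0.5, 0.9, -0.1]
grip_width: 0.514
grip_force: 25.0
time: 50.72
position: [0.5771, -0.3356, 0.1615]
tool_rot: [-2.849, -1.324, 0.005]
ft_force: [-0.9, 0.1, -0.1]
grip_width: 0.516
grip_force: 25.0
time: 51.35
position: [0.5799, -0.331, 0.1147]
tool_rot: [2.845, 1.331, 0.0]
ft_force: [-0.1, 0.5, -0.3]
grip_width: 0.513
grip_force: 25.0
51.6 [ 0.5799 -0.3317  0.1152] F [ 0.4 -0.9 -0.7] w 44.5 gf 25.0
scene rim [ 0.5818 -0.3353] 0.0421 207 0.0507 cover [0.47 0.02]
at [ 0.5799 -0.3317  0.1152] yaw -39.9 j7 9 turn 0.0
   [-1.3  1.2 41.2]
```

```bash
python3 -m crank '[{"tx":-1,"ty":1,"tz":15,"turn":0},{"tx":-1,"ty":1,"tz":28,"turn":0},{"tx":-1,"ty":1,"tz":36,"turn":0},{"tx":-1,"ty":1,"tz":39,"turn":0},{"tx":-1,"ty":1,"tz":41,"turn":0}]';python3 -m crank '[{"tx":0,"ty":0,"tz":0.5,"turn":0},{"tx":0,"ty":0,"tz":0.5,"turn":0}]'
```

```text
time: 52.22
position: [0.5797, -0.3331, 0.0735]
tool_rot: [2.846, 1.33, 0.0]
ft_force: [0.8, -0.6, -0.6]
grip_width: 0.517
grip_force: 25.0
time: 52.48
position: [0.5798, -0.3331, 0.0734]
tool_rot: [2.846, 1.33, 0.001]
ft_force: [0.5, 0.2, -1.2]
grip_width: 0.517
grip_force: 25.0
```

```bash
python3 -m crank '[{"tx":0,"ty":0,"tz":1,"turn":0},{"tx":0,"ty":0,"tz":1,"turn":0}]';python3 -m crank '[{"tx":0,"ty":0,"tz":0,"turn":0},{"tx":0,"ty":0,"tz":0,"turn":0},{"tx":0,"ty":0,"tz":0,"turn":0},{"tx":0,"ty":0,"tz":0,"turn":0}]' 64;python3 -m crank '[{"tx":0,"ty":0,"tz":-20,"turn":0},{"tx":0,"ty":0,"tz":-60,"turn":0},{"tx":0,"ty":0,"tz":-100,"turn":0},{"tx":0,"ty":0,"tz":-160,"turn":0},{"tx":50,"ty":-50,"tz":-200,"turn":0}]';python3 -m crank '[{"tx":45,"ty":-40,"tz":0,"turn":-2},{"tx":90,"ty":-80,"tz":0,"turn":-4},{"tx":90,"ty":-80,"tz":0,"turn":-4}]' 30
python3 - <<'E'
from rim import *
for n in("scene","top"):
    pw=cloud(n)
    if n=="scene": cv2.imwrite("pics/s5.png",cv2.resize(pw[0][80:320,100:480,::-1],None,fx=2.1,fy=2.1))
    rim(n,(.63,-.007),.05,pw=pw); rim(n,(.579,-.332),.05,pw=pw);rim(n,(.626,-.2075),.05,pw=pw);rim(n,(.465,-.147),.05,pw=pw)
    print([(np.round(r["xyz"],4).tolist(),round(r["confidence"],2)) for r in ctrl.mark_of(n,"cake1")])
    print([(np.round(r["xyz"],4).tolist(),round(r["confidence"],2)) for r in ctrl.mark_of(n,"lid_handle")])
st()
plan((.5307,.3465,.34),yaw=50.2)
E
```

```text
time: 52.72
position: [0.5799, -0.3332, 0.0733]
tool_rot: [2.846, 1.33, 0.001]
ft_force: [-0.9, 0.9, 5.2]
grip_width: 0.516
grip_force: 25.0
time: 53.22
position: [0.5796, -0.3329, 0.0719]
tool_rot: [-2.846, -1.33, 0.0]
ft_force: [1.6, -0.4, 0.2]
grip_width: 0.728
grip_force: 0.0
time: 53.85
position: [0.5733, -0.2852, 0.2683]
tool_rot: [2.846, 1.313, 0.003]
ft_force: [1.0, 1.4, 1.0]
grip_width: 0.736
grip_force: 0.0
time: 54.22
position: [0.5727, -0.1512, 0.2638]
tool_rot: [-2.559, -1.817, -0.006]
ft_force: [0.3, -0.1, -0.6]
grip_width: 0.483
grip_force: 0.0
scene rim [ 0.6323 -0.0106] 0.0425 244 0.0506 cover [ 0.1  -0.12]
scene rim [ 0.5816 -0.3352] 0.0421 295 0.0508 cover [ 0.1  -0.02]
scene rim [ 0.6283 -0.2102] 0.0421 292 0.0506 cover [ 0.09 -0.04]
scene rim [ 0.4672 -0.1511] 0.0419 258 0.0504 cover [ 0.01 -0.02]
[([0.6319, -0.0088, 0.0264], 0.7), ([0.58, -0.3321, 0.0299], 0.61), ([0.6268, -0.2082, 0.0289], 0.52), ([0.7982, -0.0962, -0.0038], 0.35)]
[([0.5333, 0.3491, 0.2226], 0.95)]
top rim [ 0.6309 -0.0096] 0.042 199 0.0507 cover [0.02 0.02]
top rim [ 0.5796 -0.3334] 0.0417 199 0.0505 cover [0.03 0.  ]
top few 36
top rim [ 0.4643 -0.1511] 0.0403 67 0.0513 cover [-0.31 -0.73]
[([0.6278, -0.0077, 0.027], 0.65), ([0.5778, -0.3341, 0.0275], 0.59)]
[([0.5264, 0.3457, 0.2202], 0.72), ([0.4524, 0.0053, -0.0001], 0.24)]
54.52 [ 0.5707 -0.1607  0.2633] F [ 0.2 -0.3 -0.1] w 30.6 gf 0.0
at [ 0.5707 -0.1607  0.2633] yaw -20.1 j7 5 turn -14.07
   [ 462.4 -212.1  -77.1]
```

View pics/s5.png

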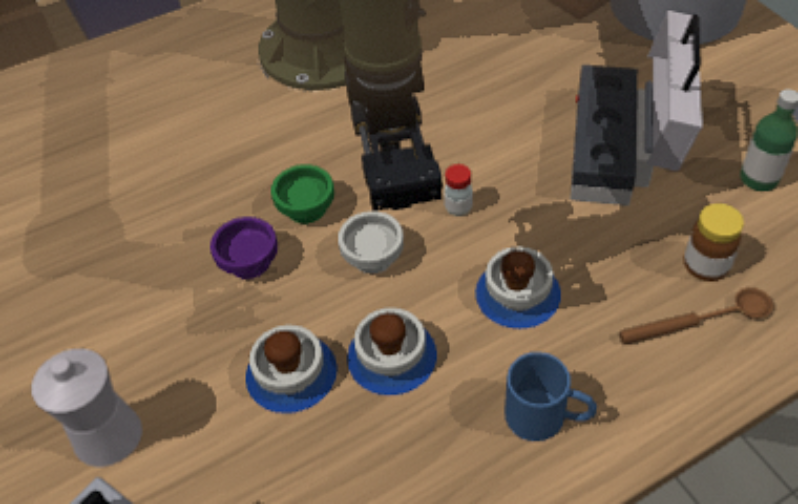

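All three cakes stand in the middle of their bowls, at (284,350), (388,332) and (519,268), and the maker is empty. bowl1 is alone at (371,240), and the decoys and bystanders are where they were. Now I shut the lid.

```bash
python3 -m crank '[{"tx":30,"ty":-13,"tz":-40,"turn":-2},{"tx":72,"ty":-33,"tz":-77,"turn":-4},{"tx":118,"ty":-54,"tz":-77,"turn":-6},{"tx":165,"ty":-75,"tz":-77,"turn":-8},{"tx":212,"ty":-97,"tz":-77,"turn":-10}]' 30 35; python3 -m crank '[{"tx":0,"ty":0,"tz":0,"turn":-2},{"tx":0,"ty":0,"tz":0,"turn":-4},{"tx":0,"ty":0,"tz":0,"turn":-4}]'
python3 - <<'E'
from h import *
plan((.5315,.3475,.34),(.5315,.3475,.223),yaw=50.2)
E
```

```text
time: 55.15
position: [0.5523, 0.0737, 0.3401]
tool_rot: [1.565, 2.723, 0.001]
ft_force: [0.4, 0.0, 0.1]
grip_width: 0.345
grip_force: 0.0
time: 55.52
position: [0.5525, 0.0724, 0.3398]
tool_rot: [1.079, 2.95, -0.001]
ft_force: [-0.6, 0.7, -0.7]
grip_width: 0.348
grip_force: 0.0
at [0.5525 0.0724 0.3398] yaw 49.8 j7 44 turn -0.08
   [193.5 196.6  -0.3]
   [193.6 196.7 116.7]
```

```bash
python3 -m crank '[{"tx":39,"ty":39,"tz":0,"turn":0},{"tx":78,"ty":79,"tz":0,"turn":0},{"tx":118,"ty":120,"tz":0,"turn":0},{"tx":158,"ty":160,"tz":0,"turn":0},{"tx":193,"ty":196,"tz":0,"turn":0}]'; python3 -m crank '[{"tx":0,"ty":0,"tz":0,"turn":0},{"tx":0,"ty":0,"tz":30,"turn":0},{"tx":0,"ty":0,"tz":50,"turn":0},{"tx":0,"ty":0,"tz":50,"turn":0},{"tx":0,"ty":0,"tz":50,"turn":0}]'
python3 - <<'E'
from h import *
for n in("wrist","scene"):
    p,w=cloud(n)
    print(n,[(np.round(r["xyz"],4).tolist(),round(r["confidence"],2)) for r in ctrl.mark_of(n,"lid_handle")])
p,w=cloud("wrist");cv2.imwrite("pics/w6.png",p[:,:,::-1]); x,y,z=w[...,0],w[...,1],w[...,2]
q=w[(np.hypot(x-.53,y-.347)<.045)&(z>.2)&(z<.24)&(p.max(2)<70)]
if len(q):
    s=(q[:,:2]-[.505,.3168])@[.64,.768]; print(len(q),s.min(),np.median(s),s.max(),np.percentile(q[:,2],[5,50,95]))
st();plan((.5315,.3475,.223),yaw=50.2)
E
```

```text
time: 56.15
position: [0.53, 0.3495, 0.3397]
tool_rot: [-1.079, -2.95, -0.0]
ft_force: [0.2, -0.4, -0.1]
grip_width: 0.347
grip_force: 0.0
time: 56.78
position: [0.5308, 0.3473, 0.2909]
tool_rot: [1.076, 2.951, 0.002]
ft_force: [0.4, 0.3, 1.4]
grip_width: 0.344
grip_force: 0.0
wrist [([0.5286, 0.345, 0.2239], 0.76), ([0.4618, 0.269, -0.0011], 0.73)]
scene [([0.5346, 0.3499, 0.2232], 0.97), ([0.5403, -0.5602, -0.0052], 0.31)]
1029 0.03644755466030917 0.0417125172436959 0.045686589806864304 [0.223789   0.22599505 0.2274142 ]
57.02 [0.5302 0.3482 0.2907] F [-1.4 -0.5  0.7] w 30.5 gf 0.0
at [0.5302 0.3482 0.2907] yaw 50.1 j7 22 turn -0.03
   [-1.4  0.2 67.7]
```

View pics/w6.png

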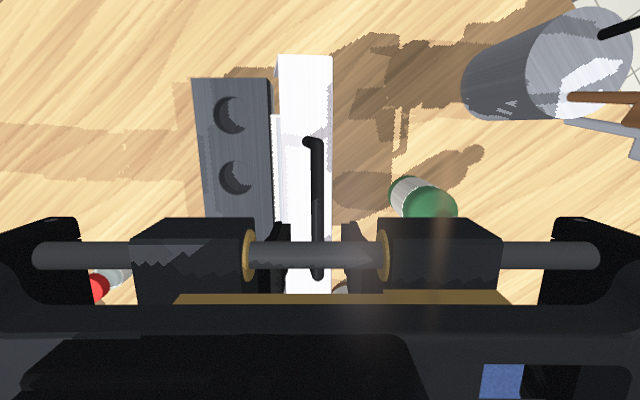

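The wrist view shows the handle bar at (318,200), between the fingers. I grip it and follow the arc back.

```bash
python3 -m crank '[{"tx":0,"ty":1,"tz":25,"turn":0},{"tx":0,"ty":1,"tz":50,"turn":0},{"tx":0,"ty":1,"tz":68,"turn":0},{"tx":0,"ty":1,"tz":68,"turn":0}]' 30 35; python3 -m crank '[{"tx":0,"ty":0,"tz":0,"turn":0},{"tx":0,"ty":0,"tz":0,"turn":0},{"tx":0,"ty":0,"tz":0,"turn":0},{"tx":0,"ty":0,"tz":0,"turn":0},{"tx":0,"ty":0,"tz":0,"turn":0}]' 0 35; python3 -m crank '[{"tx":0,"ty":-10,"tz":-2,"turn":0},{"tx":0,"ty":-20,"tz":-4,"turn":0},{"tx":0,"ty":-30,"tz":-5,"turn":0},{"tx":0,"ty":-45,"tz":-6,"turn":0},{"tx":0,"ty":-60,"tz":-5,"turn":0}]'
python3 - <<'E'
from h import *
st()
H=np.array([.505,.3168,.075]);u=np.array([np.cos(np.radians(50.2)),np.sin(np.radians(50.2)),0])
f=lambda a:H-.152*np.cos(a)*u+[0,0,.152*np.sin(a)]
plan(*[f(a) for a in (1.45,1.25,1.05,.85,.65)])
E
```

```text
time: 57.52
position: [0.5298, 0.3486, 0.2206]
tool_rot: [-1.072, -2.952, 0.003]
ft_force: [-0.1, -0.8, 0.1]
grip_width: 0.343
grip_force: 0.0
time: 58.15
position: [0.531, 0.3492, 0.2227]
tool_rot: [1.072, 2.952, 0.003]
ft_force: [1.2, -0.3, 4.6]
grip_width: 0.101
grip_force: 35.0
time: 58.78
position: [0.4929, 0.3034, 0.2282]
tool_rot: [1.071, 2.951, 0.006]
ft_force: [4.7, 2.8, 0.6]
grip_width: 0.1
grip_force: 35.0
58.77 [0.4929 0.3034 0.2282] F [4.7 2.8 0.6] w 8.7 gf 35.0
at [0.4929 0.3034 0.2282] yaw 50.1 j7 22 turn 0.0
   [-0.7 -0.3  2.3]
   [ -0.8 -29.9   8.8]
   [ -0.8 -57.7  21. ]
   [ -0.8 -82.5  38.6]
   [  -0.8 -103.2   60.7]
```

```bash
python3 -m crank '[{"tx":0,"ty":-15,"tz":3,"turn":0},{"tx":0,"ty":-30,"tz":7,"turn":0},{"tx":0,"ty":-44,"tz":13,"turn":0},{"tx":0,"ty":-58,"tz":20,"turn":0},{"tx":0,"ty":-58,"tz":20,"turn":0}]'; python3 -m crank '[{"tx":0,"ty":-12,"tz":8,"turn":0},{"tx":0,"ty":-24,"tz":18,"turn":0},{"tx":0,"ty":-35,"tz":28,"turn":0},{"tx":0,"ty":-45,"tz":40,"turn":0},{"tx":0,"ty":-45,"tz":40,"turn":0}]'
python3 - <<'E'
from h import *
st()
H=np.array([.505,.3168,.075]);u=np.array([np.cos(np.radians(50.2)),np.sin(np.radians(50.2)),0])
f=lambda a:H-.152*np.cos(a)*u+[0,0,.152*np.sin(a)]
plan(*[f(a) for a in (.65,.45,.3,.2,.099)])
E
```

```text
time: 59.4
position: [0.4533, 0.2559, 0.2057]
tool_rot: [-1.073, -2.951, 0.006]
ft_force: [0.4, -2.1, -0.7]
grip_width: 0.098
grip_force: 35.0
time: 60.02
position: [0.4255, 0.2228, 0.1649]
tool_rot: [1.072, 2.952, -0.002]
ft_force: [5.4, 0.7, -5.3]
grip_width: 0.102
grip_force: 35.1
60.02 [0.4255 0.2228 0.1649] F [ 5.4  0.7 -5.3] w 8.9 gf 35.1
at [0.4255 0.2228 0.1649] yaw 50.1 j7 19 turn 0.0
   [-0.9  2.1 -2.1]
   [ -0.9 -13.7  23.8]
   [ -0.9 -22.1  45. ]
   [ -0.9 -25.8  59.8]
   [ -0.9 -28.1  74.9]
```

```bash
python3 -m crank '[{"tx":0,"ty":-6,"tz":12,"turn":0},{"tx":0,"ty":-13,"tz":24,"turn":0},{"tx":0,"ty":-18,"tz":35,"turn":0},{"tx":0,"ty":-22,"tz":46,"turn":0},{"tx":0,"ty":-22,"tz":46,"turn":0}]'; python3 -m crank '[{"tx":0,"ty":-2,"tz":8,"turn":0},{"tx":0,"ty":-4,"tz":16,"turn":0},{"tx":0,"ty":-5,"tz":22,"turn":0},{"tx":0,"ty":-6,"tz":27,"turn":0},{"tx":0,"ty":-6,"tz":27,"turn":0}]'
python3 - <<'E'
from h import *
st()
H=np.array([.505,.3168,.075]);u=np.array([np.cos(np.radians(50.2)),np.sin(np.radians(50.2)),0])
plan(H-.152*np.cos(.099)*u+[0,0,.015])
p,w=cloud("scene");print([(np.round(r["xyz"],4).tolist(),round(r["confidence"],2)) for r in ctrl.mark_of("scene","lid_handle")])
E
```

```text
time: 60.65
position: [0.411, 0.2054, 0.119]
tool_rot: [-1.073, -2.952, 0.005]
ft_force: [3.0, -3.5, -3.6]
grip_width: 0.097
grip_force: 35.1
time: 61.28
position: [0.4072, 0.2008, 0.0924]
tool_rot: [-1.073, -2.952, 0.005]
ft_force: [2.4, -5.4, -3.1]
grip_width: 0.098
grip_force: 35.2
61.27 [0.4072 0.2008 0.0924] F [ 2.4 -5.4 -3.1] w 8.5 gf 35.2
at [0.4072 0.2008 0.0924] yaw 50.1 j7 22 turn 0.0
   [-0.9  0.5  2.4]
[([0.4092, 0.1985, 0.0969], 0.75), ([0.583, -0.3331, -0.0023], 0.6), ([0.5787, -0.3321, 0.0027], 0.27)]
```

```bash
python3 -m crank '[{"tx":0,"ty":0,"tz":2,"turn":0},{"tx":0,"ty":0,"tz":4,"turn":0},{"tx":0,"ty":0,"tz":4,"turn":0}]' - 50; python3 -m crank '[{"tx":0,"ty":0,"tz":2,"turn":0},{"tx":0,"ty":0,"tz":2,"turn":0}]'
python3 - <<'E'
from h import *
st()
for n in("scene","top"):
    p,w=cloud(n);x,y,z=w[...,0],w[...,1],w[...,2]
    o=w[...,:2]-[.4645,.2695]; s=o@[.64,.768]; t=o@[-.768,.64]
    a=(s>-.035)&(s<.05)&(abs(t)<.105)&(z>.1)&(z<.13)&(p.min(2)>60)
    A=np.c_[s[a],t[a],np.ones(a.sum())]; print(n,a.sum(),np.linalg.lstsq(A,z[a],rcond=None)[0].round(4))
E
```

```text
time: 61.75
position: [0.4069, 0.2004, 0.0885]
tool_rot: [-1.072, -2.952, 0.007]
ft_force: [0.6, -6.3, 0.9]
grip_width: 0.09
grip_force: 49.9
time: 62.0
position: [0.4068, 0.2003, 0.0865]
tool_rot: [-1.072, -2.951, 0.007]
ft_force: [0.5, -6.6, 0.8]
grip_width: 0.095
grip_force: 49.8
62.0 [0.4068 0.2003 0.0865] F [ 0.5 -6.6  0.8] w 8.3 gf 49.8
scene 857 [-0.0025 -0.0034  0.1138]
top 575 [ 0.0019 -0.0042  0.1138]
```

```bash
python3 -m crank '[{"tx":0,"ty":0,"tz":2,"turn":0},{"tx":0,"ty":0,"tz":4,"turn":0},{"tx":0,"ty":0,"tz":4,"turn":0}]'
```

```text
time: 62.48
position: [0.4069, 0.2003, 0.0857]
tool_rot: [-1.072, -2.949, 0.007]
ft_force: [-10.2, -13.1, 32.5]
grip_width: 0.089
grip_force: 47.1
```

```bash
python3 -m crank '[{"tx":0,"ty":0,"tz":-3,"turn":0},{"tx":0,"ty":0,"tz":-3,"turn":0}]'; python3 -m crank '[{"tx":0,"ty":0,"tz":0,"turn":0},{"tx":0,"ty":0,"tz":0,"turn":0},{"tx":0,"ty":0,"tz":0,"turn":0},{"tx":0,"ty":0,"tz":0,"turn":0}]' 30; python3 -m crank '[{"tx":0,"ty":0,"tz":-30,"turn":0},{"tx":0,"ty":0,"tz":-70,"turn":0},{"tx":0,"ty":0,"tz":-110,"turn":0},{"tx":0,"ty":0,"tz":-160,"turn":0},{"tx":0,"ty":0,"tz":-200,"turn":0}]'; python3 -m crank '[{"tx":50,"ty":20,"tz":0,"turn":0},{"tx":100,"ty":40,"tz":0,"turn":0},{"tx":100,"ty":40,"tz":0,"turn":0}]'
python3 - <<'E'
from rim import *
st()
for n in("scene","top"):
    pw=p,w=cloud(n);x,y,z=w[...,0],w[...,1],w[...,2]
    o=w[...,:2]-[.4645,.2695]; s=o@[.64,.768]; t=o@[-.768,.64]
    a=(s>-.035)&(s<.05)&(abs(t)<.105)&(z>.1)&(z<.13)&(p.min(2)>60)
    A=np.c_[s[a],t[a],np.ones(a.sum())]; print(n,a.sum(),np.linalg.lstsq(A,z[a],rcond=None)[0].round(4))
    rim(n,(.63,-.007),.05,pw=pw); rim(n,(.579,-.332),.05,pw=pw);rim(n,(.626,-.2075),.05,pw=pw);rim(n,(.465,-.147),.05,pw=pw)
    for q in("cake1","lid_handle","soap","jam_jar","spice_jar","mug"): print(q,[(np.round(r["xyz"],3).tolist(),round(r["confidence"],2)) for r in ctrl.mark_of(n,q)][:3])
    if n=="scene": cv2.imwrite("pics/s7.png",p[:,:,::-1])
E
```

```text
time: 62.72
position: [0.4068, 0.2003, 0.0861]
tool_rot: [-1.072, -2.951, 0.007]
ft_force: [-0.7, -7.7, 5.6]
grip_width: 0.089
grip_force: 49.6
time: 63.22
position: [0.4078, 0.2028, 0.0867]
tool_rot: [-1.071, -2.953, -0.0]
ft_force: [-0.2, 0.2, 0.2]
grip_width: 0.335
grip_force: 0.0
time: 63.85
position: [0.4081, 0.2026, 0.2889]
tool_rot: [1.072, 2.953, 0.003]
ft_force: [-0.1, 1.0, -0.1]
grip_width: 0.346
grip_force: 0.0
time: 64.22
position: [0.3539, 0.3011, 0.2864]
tool_rot: [-1.06, -2.957, 0.0]
ft_force: [0.5, -0.7, -0.6]
grip_width: 0.348
grip_force: 0.0
64.22 [0.3539 0.3011 0.2864] F [ 0.5 -0.7 -0.6] w 30.3 gf 0.0
scene 1104 [-0.0012 -0.0011  0.1137]
scene rim [ 0.6322 -0.0108] 0.0425 254 0.0504 cover [ 0.1  -0.08]
scene rim [ 0.5814 -0.3353] 0.0421 289 0.0508 cover [ 0.09 -0.03]
scene rim [ 0.6284 -0.2102] 0.0421 293 0.0506 cover [ 0.11 -0.05]
scene rim [ 0.4667 -0.1507] 0.042 252 0.0503 cover [ 0.01 -0.01]
cake1 [([0.627, -0.21, 0.028], 0.83), ([0.631, -0.008, 0.024], 0.72), ([0.58, -0.33, 0.026], 0.66)]
lid_handle [([0.409, 0.199, 0.09], 0.95)]
soap [([0.648, 0.431, 0.003], 
[... 202 characters left out ...]
top rim [ 0.6309 -0.0095] 0.042 197 0.0508 cover [0.03 0.01]
top rim [ 0.5795 -0.3334] 0.0416 206 0.0511 cover [ 0.03 -0.  ]
top rim [ 0.6265 -0.2088] 0.042 198 0.0507 cover [-0.01  0.01]
top rim [ 0.4651 -0.1492] 0.0419 199 0.0511 cover [0.02 0.01]
cake1 [([0.578, -0.336, 0.026], 0.58), ([0.626, -0.206, 0.026], 0.55), ([0.628, -0.008, 0.026], 0.46)]
lid_handle [([0.404, 0.199, 0.086], 0.74), ([0.799, -0.092, 0.001], 0.16)]
soap [([0.647, 0.43, 0.001], 0.66), ([0.63, -0.007, 0.0], 0.57)]
jam_jar [([0.733, 0.246, -0.005], 0.92)]
spice_jar [([0.45, 0.008, -0.002], 0.72), ([0.796, 0.166, -0.0], 0.2)]
mug [([0.8, -0.092, -0.0], 0.81), ([0.63, -0.209, 0.005], 0.59), ([0.733, 0.25, -0.007], 0.37)]
```

View pics/s7.png

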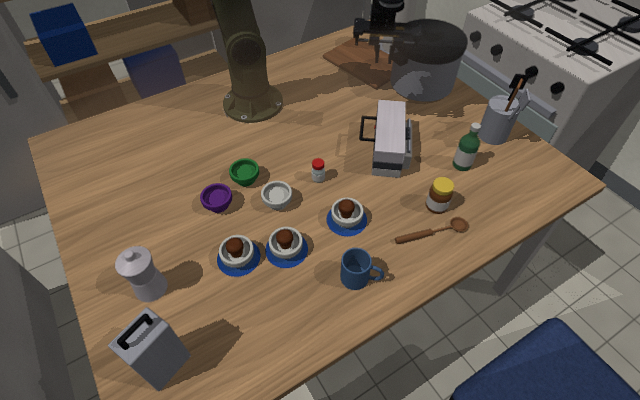

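The lid is flat and shut at (388,137), and the three served bowls are at (239,252), (287,245) and (347,214). bowl1 is alone at (277,195), and everything else is where it was.

```bash
python3 -c "
from bench import ctrl
print(ctrl.close_job())"
```

```text
the job is handed in; nothing more can be done
None
```

The job is handed in: three bowls stand within about 3 mm of their mat centres, each with a cake in the middle, bowl1 is left where it was, the maker's lid is shut to its stop, and nothing else on the table was disturbed.

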